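Fetch the spice jar from the blocked drawer and stock the rack

ROBOT

A 6-joint arm with a two-finger parallel gripper is mounted at the origin on a cart in front of the work surface, level with it; the furniture and walls round the work are solid. World frame = base frame: x ahead of the robot, y to its left, z up, the work surface at z = 0. Lengths are in m, angles in rad, forces in N, time in s.
With the tool pointing down it reaches from about 0.375 to 0.9 m from the base axis. Payload 3.1 kg.
Tool frame: the origin (TCP) lies between the finger pads; the fingertips stand 17 mm ahead of it and the grasp point (between the pads) lies 2 mm behind it (robot.nose_length is the distance from the TCP to the fingertips, in m); z points along the fingers, y is the line along which they close (so a half turn about z gives the same grasp; the last joint's range is limited). The gripper opens to 87 mm and grips with 3 to 60 N. Pads are 19 mm wide; open, the fingers measure 117 mm over their backs; the gripper's body (75 mm by 190 mm) begins 51 mm behind the grasp point.
Start: joints at [-1.399, 0.527, 1.433, -0, 1.181, -0.178], TCP at [0.214, -0.587, 0.24] pointing down, gripper open.
Joint ranges: [-3.08, 3.08], [-0.75, 2.2], [0.22, 2.44], [-1.43, 4.57], [0, 2.65], [-2.85, 2.85]. Speed limits (rad/s): [2.79, 2.79, 3.14, 3.14, 3.14, 3.14].

INTERFACE

Orientations are given as a unit quaternion [x, y, z, w].
In Python, from rig import robot, cams gives the robot as it stands.
- The arm moves only by the shell command python3 -m pendant 'ROWS' [FORCE]. ROWS is JSON, a list of rows, each an object with "jaw": the opening, from 0 (shut) to 1 (fully open); "linear": the shift along the tool's x, y, z in cm, a list of three; "twist": the turn about the tool's z in degrees. A call has 1 to 12 rows; each row shifts and turns the commanded pose from where the row before left it, along the tool's axes as they then stand; what a row does not reach is not made up. A row lasts 1/12 s, in which the tool goes at most 41.7 mm and 7.16 degrees, less where a joint would pass 70% of its speed; a pose out of reach is approached as far as the arm can. A call is refused whole if a number of a shift passes 4.17 or a number of a turn 7.16, either way. A call with a gripper value outside its range is refused whole. The fingers move at their own pace and stop on an object; FORCE is the grip in N (left out, the last holds). Time passes only in rows, so rows that do not move let the fingers close. It gives the time, the measured TCP pose, the force, the opening and the grip force at its end, in the units of the state.
- robot.get_obs(): the state, without advancing time (a new reading comes with each control period).
- cams.camera(name): name is "side" or "top" or "wrist"; returns a dict with "color" (400x640x3 uint8, blue, green, red), "depth" (400x640 float32, m along the optical axis (not along the pixel's ray), 0 where there is no reading), "fov_y" (degrees; the focal length in pixels is half the picture's height over the tangent of half this angle, whatever the lens; pixels are square), "cx", "cy" (the principal point, pixels), "k1" (the pictures are not rectified: a ray, as slopes to the right and down, at radius r is drawn at 1 + k1 r^2 times it, then the intrinsics apply), "view" (4x4, takes a point from world to camera coordinates). Camera axes: x right, y down, z forward; pixel columns grow to the right and rows downward; lengths in m; the calibration is good to about 2 mm. A picture is of the moment at which its call begins.
- robot.hand_in(): hands the job in; it is judged then, once.
The state is a dict: "time": time; "q": joint angles; "joint_velocities": joint speeds; "joint_torque": joint torques, N m; "position": TCP position; "tool_rot": TCP orientation; "ft_force": force on the tool from outside, world axes, zero at the start; "moment": the same for the moment, N m; "grip_width": finger opening in m; "grip_force": force on a finger pad.
Only numpy, scipy, OpenCV 4.12 (cv2) and the standard library are available. Lean on these libraries where they do the work, as an engineer would, in place of code of your own. Each camera call takes 0.05 s, during which the arm holds its last target. There are 200 camera calls.

TASK

Take the spice jar out of the drawer of the glass-topped chest and stand it in the empty middle hole of the spice rack. The honey jar, salt shaker and tin stand in the drawer's way: first stand all three aside on the free worktop, so that the drawer touches none of them; when you have the jar out, shut the drawer fully and stand each of the three back where it stood. Knock none of these jars, shaker and tin over, and leave the two jars already in the rack where they are.

Things in the scene. Friction and masses are not known exactly. Their poses are not given: they have to be found in the camera images.
- chest: Brown wooden spice chest, fixed, 150 mm deep (x), 210 mm wide (y), 143 mm tall, with a glass pane in its top and one drawer in front. Origin: centre of its underside on the worktop. Its -x axis is the front: the drawer slides out along the chest's -x.
- chest_drawer (a joint): How far the drawer is out, in m: 0 shut, 0.13 fully out; about 1.5 N moves it and it stays where left. Inside 123 mm deep, 164 mm wide, floor 20 mm above the worktop, sides and back up to 75 mm; front panel 12 mm thick, up to 128 mm. Shut, the panel's outer face lies 87 mm in front of the chest's origin; open by 0.12 or more, what was under the pane stands clear of it.
- knob (a point): Point on the axis of the drawer's dark round knob (29 mm diameter, 28 mm long, axis along the chest's x), 20 mm in front of the panel, 103 mm above the worktop; the knob's front end is 8 mm further out. Moves with the drawer; axes as the chest's. Can be pinched from above across the chest's y.
- spice_jar: Spice jar standing upright in the drawer, seen through the pane: clear round jar with a dark cap, 41 mm diameter, 105 mm tall. Origin: centre of its underside, z up. A steel measuring spoon lies in front of it in the drawer.
- rack: Brown wooden spice rack, fixed, 70 mm deep (x), 182 mm long (y), 60 mm tall: a 12 mm base board (on which the jars stand) and, at 46 to 58 mm height, a board with three 47 mm holes in a row along y, 56 mm apart; the middle hole is empty and its centre is above the origin. Origin: centre of its underside on the worktop.
- rack_jar_left: Spice jar (as spice_jar: 41 mm diameter, 105 mm tall) already standing in the rack's left (+y) hole, its top at 117 mm. Origin: centre of its underside.
- rack_jar_right: The same kind of jar in the rack's right (-y) hole. Origin: centre of its underside.
- honey_jar: Squat glass honey jar with a wide dark lid, 61 mm diameter, 82 mm tall, 0.2 to 0.4 kg. One of three things in a row across the drawer's front, about 75 mm apart and 200 mm in front of the chest's origin; which stands where varies. Origin: centre of its underside, z up. The worktop at x 0.435 to 0.495, y -0.035 to 0.24 is free to stand things aside; the drawer does not reach it.
- salt_shaker: Cream ceramic salt shaker with a black top, 45 mm diameter (narrower above), 78 mm tall; solid to grip only up to 60 mm. One of the three in front of the drawer. Origin: centre of its underside, z up.
- small_tin: Round food tin with a paper label, 57 mm diameter, 72 mm tall. One of the three in front of the drawer. Origin: centre of its underside, z up.

How it is judged:
On the way, in this order (a step that is already met when the one before it is completed fails the run):
1. honey jar, salt shaker and tin all stand aside on the worktop, at least 50 mm from where they stood, upright, while the drawer is still shut (distance of each of honey_jar, salt_shaker, small_tin from where it was at the start of the episode above 0.05 m and height (world z) of each of honey_jar, salt_shaker, small_tin below 0.006 m and angle between each of honey_jar, salt_shaker, small_tin's own z axis and vertical below 0.1 rad and value of joint chest_drawer below 0.02 m), for 0.2 s.
2. the drawer is drawn out by more than 70 mm (value of joint chest_drawer above 0.07 m), for 0.2 s.
3. the spice jar stands in the rack's middle hole (horizontal distance between spice_jar and rack below 0.008 m and height (world z) of spice_jar below 0.018 m and angle between spice_jar's own z axis and vertical below 0.12 rad), for 0.2 s.
At the end, for the whole second after the job is handed in: The spice jar stands upright on the base board in the rack's middle hole (within 8 mm of its centre, underside below 18 mm), the drawer is shut to within 8 mm, and the honey jar, salt shaker and tin stand upright within 15 mm of where each stood at the start; all released and at rest (all of step 3 and value of joint chest_drawer below 0.008 m and distance of each of honey_jar, salt_shaker, small_tin from where it was at the start of the episode below 0.015 m and angle between each of honey_jar, salt_shaker, small_tin's own z axis and vertical below 0.1 rad and linear speed of each of honey_jar, salt_shaker, small_tin, spice_jar below 0.02 m/s); the robot touches nothing.
It fails at once if the chest or its drawer pushes against the honey jar, salt shaker or tin (more than 1 N) (contact force between chest and honey_jar above 1 N or contact force between chest and salt_shaker above 1 N or contact force between chest and small_tin above 1 N).
It fails at once if one of the jars, the shaker or the tin is knocked over (tilts more than 0.5 rad) (angle between any of honey_jar, salt_shaker, small_tin, spice_jar, rack_jar_left, rack_jar_right's own z axis and vertical above 0.5 rad).
It fails at once if a jar already in the rack is moved more than 15 mm (distance of any of rack_jar_left, rack_jar_right from where it was at the start of the episode above 0.015 m).
It also fails if it takes over 144 s, if anything falls off the work surface, if the arm or the gripper's body presses on something with over 40 N, if the wrist force passes 120 N, or if a joint passes its speed limit or range.

## Working session

There is one attempt and no reset: what is moved stays moved. The work goes in short steps, Python scripts to look and compute and a shell command to move; the robot and the scene stay as the last step left them, time stands still between calls to the robot, and variables do not carry over. Pictures are saved under pics/ and viewed, at most 14 in all, crops included, and the job is handed in when it is done.

```bash
ls; mkdir -p pics; cat > h.py <<'E'
import numpy as np, cv2, json
from rig import robot, cams
def cam(n):
    c=cams.camera(n); h,w=c['color'].shape[:2]
    f=h/2/np.tan(np.radians(c['fov_y'])/2); c['f']=f; return c
def save(c,name): cv2.imwrite('pics/'+name,c['color'])
def und(c,u,v):
    xd,yd=(u-c['cx'])/c['f'],(v-c['cy'])/c['f']; x,y=xd,yd
    for _ in range(30):
        s=1+c['k1']*(x*x+y*y); x,y=xd/s,yd/s
    return x,y
def ray(c,u,v):
    x,y=und(c,u,v); T=np.linalg.inv(np.array(c['view'])); return T[:3,3],T[:3,:3]@np.array([x,y,1.])
def atz(c,u,v,z):
    o,d=ray(c,u,v); return o+d*(z-o[2])/d[2]
def atd(c,u,v):
    o,d=ray(c,u,v); D=c['depth'][int(v)-1:int(v)+2,int(u)-1:int(u)+2]; return o+d*np.median(D[D>0]) if (D>0).any() else None
def proj(c,p):
    P=np.array(c['view'])@np.append(p,1); x,y=P[:2]/P[2]; s=1+c['k1']*(x*x+y*y); return c['cx']+c['f']*x*s, c['cy']+c['f']*y*s
E
python3 - <<'E'
from h import *
o=robot.get_obs(); print({k:np.round(v,3).tolist() for k,v in o.items()})
for n in ('top','side'):
    c=cam(n); save(c,n+'0.png'); np.savez(n+'0.npz',**{k:v for k,v in c.items()}); print(n,c['f'],c['k1'],np.linalg.inv(c['view'])[:3].round(3).tolist())
E
```

```text
pics
{'time': 0.0, 'q': [-1.399, 0.528, 1.434, -0.0, 1.181, -0.179], 'joint_velocities': [-0.0, -0.001, -0.0, -0.0, 0.002, 0.0], 'joint_torque': [-0.001, -44.004, -17.659, 0.063, 0.058, -0.0], 'position': [0.214, -0.586, 0.239], 'tool_rot': [0.985, 0.174, -0.0, -0.001], 'ft_force': [-0.603, 0.646, 0.033], 'moment': [0.04, 0.032, -0.037], 'grip_force': 0.0, 'grip_width': 0.087}
top 430.1434084331583 -0.06580873894165841 [[-0.009, -0.997, 0.076, 0.456], [-1.0, 0.008, -0.016, -0.097], [0.015, -0.076, -0.997, 0.975]]
side 520.7239995436934 0.0123778274277806 [[0.998, -0.053, 0.042, 0.507], [-0.067, -0.767, 0.639, -0.809], [-0.002, -0.64, -0.768, 0.946]]
```

View pics/top0.png

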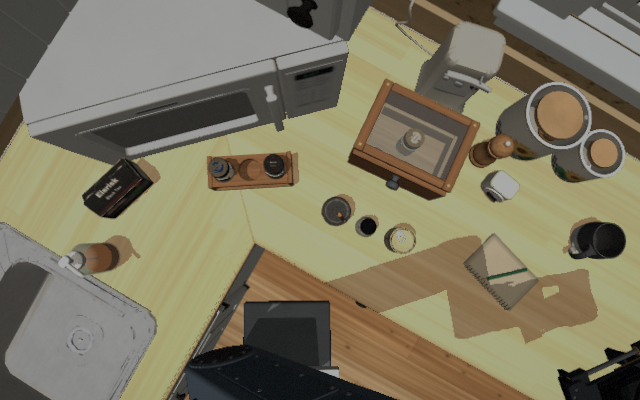

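View pics/side0.png

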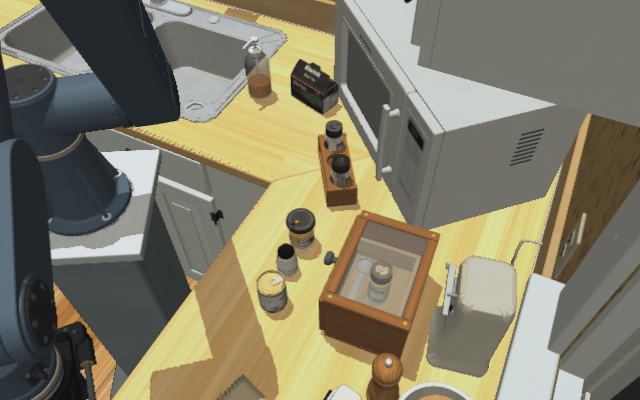

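```bash
python3 - <<'E'
from h import *
a=cv2.imread('pics/top0.png')[80:260,195:495]; cv2.imwrite('pics/tc.png',cv2.resize(a,(800,480),interpolation=cv2.INTER_CUBIC))
a=cv2.imread('pics/side0.png')[120:320,240:450]; cv2.imwrite('pics/sc.png',cv2.resize(a,(630,600),interpolation=cv2.INTER_CUBIC))
E
```

```text
(no output)
```

View pics/tc.png

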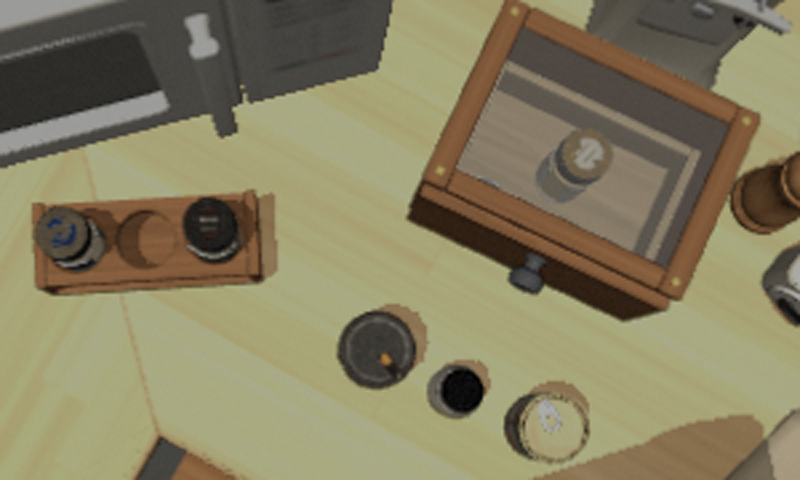

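View pics/sc.png

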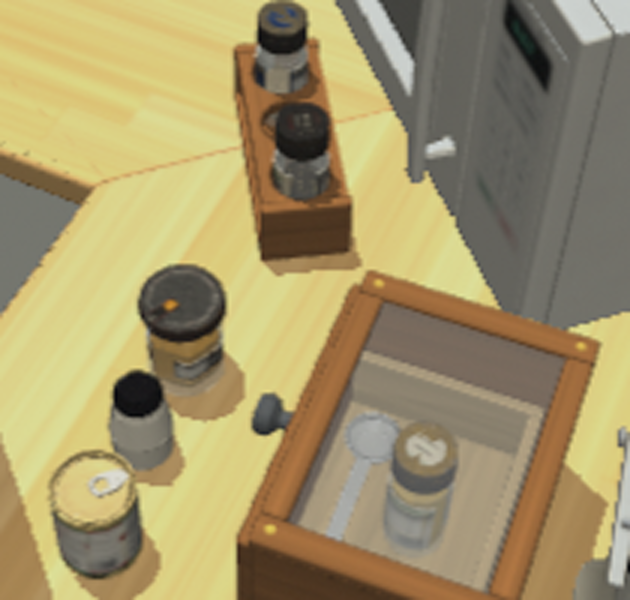

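```bash
python3 - <<'E'
from h import *
c=dict(np.load('top0.npz')); s=dict(np.load('side0.npz'))
T=lambda x,y,z:atz(c,195+x/2.6667,80+y/2.6667,z)
S=lambda x,y,z:atz(s,240+x/3,120+y/3,z)
for n,z,t,q in [('honey',.082,(378,348),(183,302)),('shaker',.078,(463,390),(138,390)),('tin',.072,(553,425),(95,480)),
 ('b1',.143,(515,10),(582,346)),('b2',.143,(747,120),None),('b3',.143,(677,282),(269,530)),('b4',.143,(440,170),(378,284)),
 ('knobend',.103,(525,280),(266,414)),('rl',.117,(62,230),(282,18)),('rr',.117,(210,222),(302,120)),('hole',.058,(147,240),(285,122)),('jar',.125,(585,155),(426,444))]:
    print(n,T(*t,z).round(4), S(*q,z).round(4) if q else '')
    u,v=195+t[0]/2.6667,80+t[1]/2.6667; print('   depth',np.round(atd(c,u,v),4))
E
```

```text
honey [ 0.5017 -0.1549  0.082 ] [ 0.5035 -0.1598  0.082 ]
   depth [ 0.5016 -0.1548  0.0835]
shaker [ 0.4684 -0.2214  0.078 ] [ 0.4708 -0.2275  0.078 ]
   depth [ 0.4684 -0.2213  0.0784]
tin [ 0.4402 -0.2931  0.072 ] [ 0.4417 -0.2904  0.072 ]
   depth [ 0.4402 -0.2938  0.0685]
b1 [ 0.7513 -0.2572  0.143 ] [ 0.752 -0.257  0.143]
   depth [ 0.7508 -0.257   0.1443]
b2 [ 0.6672 -0.4306  0.143 ] 
   depth [ 0.6671 -0.4303  0.1436]
b3 [ 0.5453 -0.3725  0.143 ] [ 0.5466 -0.3722  0.143 ]
   depth [ 0.5452 -0.3721  0.1441]
b4 [ 0.6295 -0.1984  0.143 ] [ 0.6303 -0.1997  0.143 ]
   depth [ 0.6292 -0.1982  0.1444]
knobend [ 0.5519 -0.2673  0.103 ] [ 0.5528 -0.2681  0.103 ]
   depth [ 0.5504 -0.2646  0.1169]
rl [0.591  0.0848 0.117 ] [0.5912 0.0831 0.117 ]
   depth [0.5909 0.0848 0.1173]
rr [ 0.5961 -0.027   0.117 ] [ 0.597  -0.0262  0.117 ]
   depth [ 0.5958 -0.0271  0.1188]
hole [0.5916 0.0286 0.058 ] [0.5899 0.0282 0.058 ]
   depth [0.5984 0.035  0.0118]
jar [ 0.6445 -0.3111  0.125 ] [ 0.6476 -0.3104  0.125 ]
   depth [ 0.6414 -0.3077  0.1388]
```

```bash
cat >> h.py <<'E'
def yang():
    from scipy.spatial.transform import Rotation as R
    M=R.from_quat(robot.get_obs()['tool_rot']).as_matrix(); return M
def to(x,y,z,ya=None):
    """tool-frame cm to go, and twist degrees (do twist AFTER the shift)"""
    o=robot.get_obs(); M=yang(); d=M.T@(np.array([x,y,z])-np.array(o['position']))*100
    a=np.degrees(np.arctan2(M[1,1],M[0,1])); t=None if ya is None else -((ya-a+180)%360-180)
    print('shift cm',d.round(2),'yang',round(a,1),'twist',None if t is None else round(t,1),'tilt',round(np.degrees(np.arccos(-M[2,2])),2),'t',round(o['time'],1),'f',np.round(o['ft_force'],1),'w',round(o['grip_width'],4),'gf',round(o['grip_force'],1))
E
python3 -m pendant '[{"jaw":1,"linear":[2.98,-2.18,0],"twist":0},{"jaw":1,"linear":[2.98,-2.18,0],"twist":0},{"jaw":1,"linear":[2.98,-2.18,0],"twist":0},{"jaw":1,"linear":[2.98,-2.18,0],"twist":0},{"jaw":1,"linear":[2.98,-2.18,0],"twist":0},{"jaw":1,"linear":[2.98,-2.18,0],"twist":0},{"jaw":1,"linear":[2.98,-2.18,0],"twist":0},{"jaw":1,"linear":[2.98,-2.18,0],"twist":0},{"jaw":1,"linear":[2.98,-2.18,0],"twist":0},{"jaw":1,"linear":[2.98,-2.18,0],"twist":0},{"jaw":1,"linear":[2.98,-2.18,0],"twist":0},{"jaw":1,"linear":[2.98,-2.18,0],"twist":0}]'
python3 -m pendant '[{"jaw":1,"linear":[2.98,-2.18,0],"twist":0},{"jaw":1,"linear":[2.98,-2.18,0],"twist":0},{"jaw":1,"linear":[0,0,0],"twist":-6.3},{"jaw":1,"linear":[0,0,0],"twist":-6.3},{"jaw":1,"linear":[0,0,0],"twist":-6.3},{"jaw":1,"linear":[0,0,0],"twist":-6.3},{"jaw":1,"linear":[0,0,0],"twist":-6.3},{"jaw":1,"linear":[0,0,0],"twist":-6.3},{"jaw":1,"linear":[0,0,0],"twist":-6.3},{"jaw":1,"linear":[0,0,0],"twist":0},{"jaw":1,"linear":[0,0,0],"twist":0}]'
python3 - <<'E'
from h import *
to(.502,-.157,.055,-25.7)
c=cam('wrist'); save(c,'w1.png'); np.savez('w1.npz',**c); print(np.linalg.inv(c['view'])[:3].round(3).tolist(),c['f'])
for p in [(.502,-.157,.082),(.469,-.225,.078),(.438,-.294,.072)]: print(proj(c,p))
E
```

```text
time: 1.1
position: [0.461, -0.217, 0.2393]
tool_rot: [0.985, 0.174, -0.0, -0.0]
ft_force: [0.8, 0.0, 0.5]
grip_width: 0.0869
grip_force: 0.0
time: 2.02
position: [0.5013, -0.1573, 0.2393]
tool_rot: [0.848, 0.53, -0.0, -0.0]
ft_force: [-0.2, -0.0, 0.5]
grip_width: 0.0873
grip_force: 0.0
shift cm [ 0.05  0.06 18.43] yang -26.0 twist -0.3 tilt 0.04 t 2.0 f [-0.2 -0.   0.5] w 0.0873 gf 0.0
[[0.899, -0.42, -0.128, 0.538], [-0.439, -0.86, -0.261, -0.087], [-0.0, 0.291, -0.957, 0.385]] 283.2398665816003
(np.float64(321.98213543024707), np.float64(183.43274181005194))
(np.float64(322.2368017696053), np.float64(243.7898755767073))
(np.float64(324.18383213008997), np.float64(294.28085149806344))
```

View pics/w1.png

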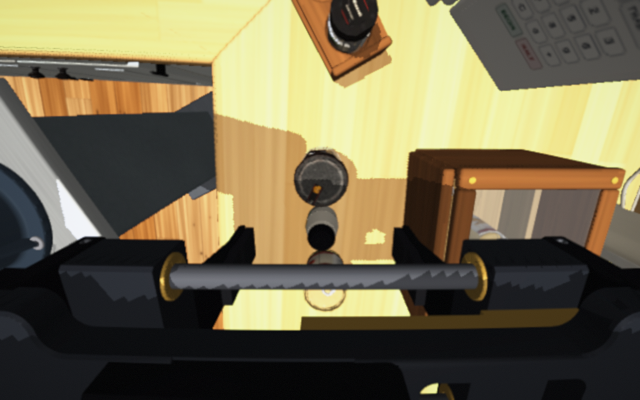

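```bash
python3 - <<'E'
from h import *
c=dict(np.load('w1.npz'))
print(atz(c,321,178,.082),atz(c,321,237,.078),atz(c,325,281,.072), atz(c,353,15,.117))
to(.503,-.1545,.05,-25.7)
E
```

```text
[ 0.50374105 -0.15099687  0.082     ] [ 0.47159869 -0.21635664  0.078     ] [ 0.44770064 -0.27646223  0.072     ] [ 0.59381628 -0.02906876  0.117     ]
shift cm [ 0.32  0.03 18.93] yang -26.0 twist -0.3 tilt 0.03 t 2.1 f [-1.  -0.  -0.2] w 0.0873 gf 0.0
```

```bash

python3 -m pendant '[{"jaw":1,"linear":[0.3,0,3.6],"twist":0},{"jaw":1,"linear":[0,0,3.6],"twist":0},{"jaw":1,"linear":[0,0,3.6],"twist":0},{"jaw":1,"linear":[0,0,3.6],"twist":0},{"jaw":1,"linear":[0,0,2.5],"twist":0},{"jaw":1,"linear":[0,0,2.0],"twist":0},{"jaw":1,"linear":[0,0,0],"twist":0}]' 20
python3 -m pendant '[{"jaw":0.5,"linear":[0,0,0],"twist":0},{"jaw":0.4,"linear":[0,0,0],"twist":0},{"jaw":0.3,"linear":[0,0,0],"twist":0},{"jaw":0.3,"linear":[0,0,0],"twist":0},{"jaw":0.3,"linear":[0,0,0],"twist":0},{"jaw":0.3,"linear":[0,0,0],"twist":0}]' 20
python3 -c "
from h import *
to(.465,.20,.20,-25.7)"
```

```text
time: 2.65
position: [0.5005, -0.1536, 0.0468]
tool_rot: [0.848, 0.53, -0.002, -0.004]
ft_force: [-1.4, -0.3, -0.0]
grip_width: 0.0873
grip_force: 0.0
time: 3.15
position: [0.5021, -0.1542, 0.0517]
tool_rot: [0.847, 0.531, -0.0, -0.0]
ft_force: [-3.0, 2.5, 7.9]
grip_width: 0.0611
grip_force: 20.0
shift cm [ 30.26 -18.8  -14.82] yang -25.9 twist -0.2 tilt 0.06 t 3.1 f [-3.   2.5  7.9] w 0.0611 gf 20.0
```

```bash

python3 -m pendant '[{"jaw":0.3,"linear":[0,0,-2],"twist":0},{"jaw":0.3,"linear":[0,0,-4],"twist":0},{"jaw":0.3,"linear":[0,0,-4],"twist":0},{"jaw":0.3,"linear":[3.0,-1.88,0],"twist":0},{"jaw":0.3,"linear":[3.0,-1.88,0],"twist":0},{"jaw":0.3,"linear":[3.0,-1.88,0],"twist":0},{"jaw":0.3,"linear":[3.0,-1.88,0],"twist":0},{"jaw":0.3,"linear":[3.0,-1.88,0],"twist":0},{"jaw":0.3,"linear":[3.0,-1.88,0],"twist":0},{"jaw":0.3,"linear":[3.0,-1.88,0],"twist":0},{"jaw":0.3,"linear":[3.0,-1.88,0],"twist":0},{"jaw":0.3,"linear":[3.0,-1.88,0],"twist":0}]'
python3 -m pendant '[{"jaw":0.3,"linear":[3.0,-1.88,0],"twist":0},{"jaw":0.3,"linear":[0,0,0],"twist":0},{"jaw":0.3,"linear":[0,0,3],"twist":0},{"jaw":0.3,"linear":[0,0,3],"twist":0},{"jaw":0.3,"linear":[0,0,2],"twist":0},{"jaw":0.3,"linear":[0,0,0],"twist":0},{"jaw":0.3,"linear":[0,0,0],"twist":0}]'
python3 -c "
from h import *
to(.465,.20,.0522,-25.7)"
```

```text
time: 4.15
position: [0.468, 0.1637, 0.1507]
tool_rot: [0.847, 0.531, 0.0, 0.0]
ft_force: [1.1, 0.7, -3.6]
grip_width: 0.061
grip_force: 20.0
time: 4.73
position: [0.464, 0.1968, 0.0699]
tool_rot: [0.847, 0.531, -0.001, -0.0]
ft_force: [-0.7, -0.9, -2.4]
grip_width: 0.0607
grip_force: 20.0
shift cm [ 0.33 -0.04  1.76] yang -25.9 twist -0.2 tilt 0.14 t 4.7 f [-0.7 -0.9 -2.4] w 0.0607 gf 20.0
```

```bash

python3 -m pendant '[{"jaw":0.3,"linear":[0.3,0,0.9],"twist":0},{"jaw":0.3,"linear":[0,0,0.8],"twist":0},{"jaw":0.3,"linear":[0,0,0],"twist":0},{"jaw":0.3,"linear":[0,0,0],"twist":0},{"jaw":1,"linear":[0,0,0],"twist":0},{"jaw":1,"linear":[0,0,0],"twist":0},{"jaw":1,"linear":[0,0,0],"twist":0},{"jaw":1,"linear":[0,0,0],"twist":0},{"jaw":1,"linear":[0,0,-2],"twist":0},{"jaw":1,"linear":[0,0,-4],"twist":0},{"jaw":1,"linear":[0,0,-4],"twist":0},{"jaw":1,"linear":[0,0,-3],"twist":0}]'
python3 -c "
from h import *
to(.441,-.291,.16,-25.7)"
```

```text
time: 5.73
position: [0.4664, 0.2001, 0.1863]
tool_rot: [0.847, 0.531, 0.001, 0.0]
ft_force: [1.2, 1.1, -0.0]
grip_width: 0.0864
grip_force: 0.0
shift cm [-45.3   19.12   2.6 ] yang -25.9 twist -0.2 tilt 0.15 t 5.7 f [ 1.2  1.1 -0. ] w 0.0864 gf 0.0
```

```bash

python3 -m pendant '[{"jaw":1,"linear":[-3.5,1.48,0],"twist":0},{"jaw":1,"linear":[-3.5,1.48,0],"twist":0},{"jaw":1,"linear":[-3.5,1.48,0],"twist":0},{"jaw":1,"linear":[-3.5,1.48,0],"twist":0},{"jaw":1,"linear":[-3.5,1.48,0],"twist":0},{"jaw":1,"linear":[-3.5,1.48,0],"twist":0},{"jaw":1,"linear":[-3.5,1.48,0],"twist":0},{"jaw":1,"linear":[-3.5,1.48,0],"twist":0},{"jaw":1,"linear":[-3.5,1.48,0],"twist":0},{"jaw":1,"linear":[-3.5,1.48,0],"twist":0},{"jaw":1,"linear":[-3.5,1.48,0],"twist":0},{"jaw":1,"linear":[-3.5,1.48,0],"twist":0}]'
python3 -m pendant '[{"jaw":1,"linear":[-3.3,1.4,0],"twist":0},{"jaw":1,"linear":[0,0,0],"twist":0},{"jaw":1,"linear":[0,0,0],"twist":0}]'
python3 - <<'E'
from h import *
to(.441,-.291,.045,-25.7)
c=cam('wrist'); save(c,'w2.png'); np.savez('w2.npz',**c)
c=cam('side'); save(c,'s2.png'); np.savez('s2.npz',**c)
E
```

```text
time: 6.73
position: [0.442, -0.2574, 0.1839]
tool_rot: [0.848, 0.531, 0.0, 0.0]
ft_force: [0.5, 0.6, 0.3]
grip_width: 0.0872
grip_force: 0.0
time: 6.98
position: [0.4405, -0.2934, 0.1837]
tool_rot: [0.848, 0.529, 0.0, 0.001]
ft_force: [-0.4, 0.7, -1.2]
grip_width: 0.0868
grip_force: 0.0
shift cm [ 0.24 -0.08 13.87] yang -26.1 twist -0.4 tilt 0.07 t 7.0 f [-0.4  0.7 -1.2] w 0.0868 gf 0.0
```

View pics/w2.png

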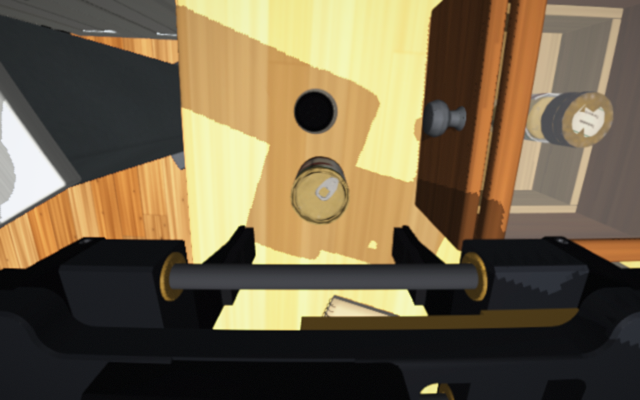

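```bash
python3 - <<'E'
from h import *
c=dict(np.load('w2.npz'))
for n,u,v,z in [('tin',320,194,.072),('shaker',315,110,.078),('jar',588,119,.125),('knob tip',432,117,.103)]: print(n,atz(c,u,v,z).round(4), np.round(atd(c,u,v),4))
E
```

```text
tin [ 0.4405 -0.2911  0.072 ] [ 0.4401 -0.292   0.0686]
shaker [ 0.4706 -0.2206  0.078 ] [ 0.4707 -0.2206  0.0783]
jar [ 0.6468 -0.3113  0.125 ] [ 0.6349 -0.3051  0.1394]
knob tip [ 0.5507 -0.2651  0.103 ] [ 0.5473 -0.2632  0.1133]
```

```bash

python3 -m pendant '[{"jaw":1,"linear":[0.2,0,3],"twist":0},{"jaw":1,"linear":[0,0,3.5],"twist":0},{"jaw":1,"linear":[0,0,3.5],"twist":0},{"jaw":1,"linear":[0,0,2.3],"twist":0},{"jaw":1,"linear":[0,0,1.6],"twist":0},{"jaw":1,"linear":[0,0,0],"twist":0},{"jaw":0.5,"linear":[0,0,0],"twist":0},{"jaw":0.4,"linear":[0,0,0],"twist":0},{"jaw":0.3,"linear":[0,0,0],"twist":0},{"jaw":0.3,"linear":[0,0,0],"twist":0},{"jaw":0.3,"linear":[0,0,0],"twist":0},{"jaw":0.3,"linear":[0,0,0],"twist":0}]' 20
python3 -c "
from h import *
to(.465,.12,.14,-25.7)"
```

```text
time: 8.08
position: [0.4412, -0.2892, 0.0454]
tool_rot: [0.847, 0.531, -0.0, -0.0]
ft_force: [-0.8, 2.3, 6.0]
grip_width: 0.0571
grip_force: 20.0
shift cm [ 37.86 -15.71  -9.45] yang -25.9 twist -0.2 tilt 0.02 t 8.1 f [-0.8  2.3  6. ] w 0.0571 gf 20.0
```

```bash

python3 -m pendant '[{"jaw":0.3,"linear":[0,0,-2.5],"twist":0},{"jaw":0.3,"linear":[0,0,-4],"twist":0},{"jaw":0.3,"linear":[0,0,-4],"twist":0},{"jaw":0.3,"linear":[3.44,-1.43,0],"twist":0},{"jaw":0.3,"linear":[3.44,-1.43,0],"twist":0},{"jaw":0.3,"linear":[3.44,-1.43,0],"twist":0},{"jaw":0.3,"linear":[3.44,-1.43,0],"twist":0},{"jaw":0.3,"linear":[3.44,-1.43,0],"twist":0},{"jaw":0.3,"linear":[3.44,-1.43,0],"twist":0},{"jaw":0.3,"linear":[3.44,-1.43,0],"twist":0},{"jaw":0.3,"linear":[3.44,-1.43,0],"twist":0},{"jaw":0.3,"linear":[3.44,-1.43,0],"twist":0}]'
python3 -m pendant '[{"jaw":0.3,"linear":[3.44,-1.43,0],"twist":0},{"jaw":0.3,"linear":[3.44,-1.43,0],"twist":0},{"jaw":0.3,"linear":[0,0,0],"twist":0},{"jaw":0.3,"linear":[0,0,3],"twist":0},{"jaw":0.3,"linear":[0,0,3],"twist":0},{"jaw":0.3,"linear":[0,0,2.5],"twist":0},{"jaw":0.3,"linear":[0,0,0],"twist":0},{"jaw":0.3,"linear":[0,0,0],"twist":0}]'
python3 -c "
from h import *
to(.465,.12,.046,-25.7)"
```

```text
time: 9.08
position: [0.4604, 0.047, 0.1496]
tool_rot: [0.848, 0.531, 0.0, 0.0]
ft_force: [0.1, -0.9, -1.9]
grip_width: 0.0569
grip_force: 20.0
time: 9.75
position: [0.4641, 0.1193, 0.0638]
tool_rot: [0.847, 0.531, -0.001, -0.001]
ft_force: [0.1, 0.5, -2.3]
grip_width: 0.0567
grip_force: 20.0
shift cm [0.11 0.06 1.77] yang -25.9 twist -0.2 tilt 0.2 t 9.8 f [ 0.1  0.5 -2.3] w 0.0567 gf 20.0
```

```bash

python3 -m pendant '[{"jaw":0.3,"linear":[0.1,0,0.9],"twist":0},{"jaw":0.3,"linear":[0,0,0.8],"twist":0},{"jaw":0.3,"linear":[0,0,0],"twist":0},{"jaw":0.3,"linear":[0,0,0],"twist":0},{"jaw":1,"linear":[0,0,0],"twist":0},{"jaw":1,"linear":[0,0,0],"twist":0},{"jaw":1,"linear":[0,0,0],"twist":0},{"jaw":1,"linear":[0,0,0],"twist":0},{"jaw":1,"linear":[0,0,-2],"twist":0},{"jaw":1,"linear":[0,0,-4],"twist":0},{"jaw":1,"linear":[0,0,-4],"twist":0},{"jaw":1,"linear":[0,0,-3],"twist":0}]'
python3 -c "
from h import *
to(.470,-.222,.14,64.3)"
```

```text
time: 10.75
position: [0.4658, 0.1206, 0.1801]
tool_rot: [0.847, 0.531, 0.001, 0.0]
ft_force: [0.7, -0.3, 0.8]
grip_width: 0.0863
grip_force: 0.0
shift cm [-30.65  15.31   4.01] yang -25.9 twist -90.2 tilt 0.11 t 10.8 f [ 0.7 -0.3  0.8] w 0.0863 gf 0.0
```

```bash

python3 -m pendant '[{"jaw":1,"linear":[-3.41,1.7,0],"twist":0},{"jaw":1,"linear":[-3.41,1.7,0],"twist":0},{"jaw":1,"linear":[-3.41,1.7,0],"twist":0},{"jaw":1,"linear":[-3.41,1.7,0],"twist":0},{"jaw":1,"linear":[-3.41,1.7,0],"twist":0},{"jaw":1,"linear":[-3.41,1.7,0],"twist":0},{"jaw":1,"linear":[-3.41,1.7,0],"twist":0},{"jaw":1,"linear":[-3.41,1.7,0],"twist":0},{"jaw":1,"linear":[-3.41,1.7,0],"twist":0}]'
python3 -m pendant '[{"jaw":1,"linear":[0,0,0],"twist":-6.94},{"jaw":1,"linear":[0,0,0],"twist":-6.94},{"jaw":1,"linear":[0,0,0],"twist":-6.94},{"jaw":1,"linear":[0,0,0],"twist":-6.94},{"jaw":1,"linear":[0,0,0],"twist":-6.94},{"jaw":1,"linear":[0,0,0],"twist":-6.94},{"jaw":1,"linear":[0,0,0],"twist":-6.94},{"jaw":1,"linear":[0,0,0],"twist":-6.94},{"jaw":1,"linear":[0,0,0],"twist":-6.94},{"jaw":1,"linear":[0,0,0],"twist":-6.94},{"jaw":1,"linear":[0,0,0],"twist":-6.94}]'
python3 -m pendant '[{"jaw":1,"linear":[0,0,0],"twist":-6.94},{"jaw":1,"linear":[0,0,0],"twist":-6.94},{"jaw":1,"linear":[0,0,0],"twist":0},{"jaw":1,"linear":[0,0,0],"twist":0}]'
python3 -c "
from h import *
to(.470,-.222,.038,64.3)"
```

```text
time: 11.5
position: [0.4688, -0.2242, 0.1778]
tool_rot: [0.847, 0.531, 0.0, 0.0]
ft_force: [0.9, -0.2, 0.5]
grip_width: 0.0869
grip_force: 0.0
time: 12.42
position: [0.4691, -0.2222, 0.1777]
tool_rot: [0.335, 0.942, -0.0, -0.0]
ft_force: [0.0, -0.5, -0.2]
grip_width: 0.0868
grip_force: 0.0
time: 12.75
position: [0.4692, -0.2222, 0.1777]
tool_rot: [0.223, 0.975, 0.0, 0.0]
ft_force: [0.2, -0.0, -0.1]
grip_width: 0.0872
grip_force: 0.0
shift cm [-0.06  0.05 13.97] yang 64.2 twist -0.1 tilt 0.01 t 12.8 f [ 0.2 -0.  -0.1] w 0.0872 gf 0.0
```

```bash

python3 -m pendant '[{"jaw":1,"linear":[0,0,3],"twist":0},{"jaw":1,"linear":[0,0,3.5],"twist":0},{"jaw":1,"linear":[0,0,3.5],"twist":0},{"jaw":1,"linear":[0,0,2.4],"twist":0},{"jaw":1,"linear":[0,0,1.6],"twist":0},{"jaw":1,"linear":[0,0,0],"twist":0},{"jaw":0.5,"linear":[0,0,0],"twist":0},{"jaw":0.3,"linear":[0,0,0],"twist":0},{"jaw":0.2,"linear":[0,0,0],"twist":0},{"jaw":0.2,"linear":[0,0,0],"twist":0},{"jaw":0.2,"linear":[0,0,0],"twist":0},{"jaw":0.2,"linear":[0,0,0],"twist":0}]' 15
python3 -c "
from h import *
to(.465,.015,.12,64.3)"
```

```text
time: 13.75
position: [0.4697, -0.2226, 0.0384]
tool_rot: [0.222, 0.975, -0.0, 0.001]
ft_force: [0.2, -0.5, -0.4]
grip_width: 0.0549
grip_force: 0.0
shift cm [10.7  21.22 -8.18] yang 64.4 twist 0.1 tilt 0.1 t 13.8 f [ 0.2 -0.5 -0.4] w 0.0549 gf 0.0
```

```bash

python3 -m pendant '[{"jaw":0.2,"linear":[0,0,0],"twist":0},{"jaw":0.2,"linear":[0,0,0],"twist":0},{"jaw":0.2,"linear":[0,0,0],"twist":0},{"jaw":0.2,"linear":[0,0,0],"twist":0}]' 15
python3 -c "
from h import *
to(.465,.015,.12,64.3)"
```

```text
time: 14.08
position: [0.4695, -0.2224, 0.0379]
tool_rot: [0.222, 0.975, -0.0, 0.0]
ft_force: [0.4, 0.6, 5.2]
grip_width: 0.0427
grip_force: 15.0
shift cm [10.67 21.21 -8.22] yang 64.4 twist 0.1 tilt 0.03 t 14.1 f [0.4 0.6 5.2] w 0.0427 gf 15.0
```

```bash

python3 -m pendant '[{"jaw":0.2,"linear":[0,0,-2.5],"twist":0},{"jaw":0.2,"linear":[0,0,-3],"twist":0},{"jaw":0.2,"linear":[0,0,-3],"twist":0},{"jaw":0.2,"linear":[1.78,3.53,0],"twist":0},{"jaw":0.2,"linear":[1.78,3.53,0],"twist":0},{"jaw":0.2,"linear":[1.78,3.53,0],"twist":0},{"jaw":0.2,"linear":[1.78,3.53,0],"twist":0},{"jaw":0.2,"linear":[1.78,3.53,0],"twist":0},{"jaw":0.2,"linear":[1.78,3.53,0],"twist":0},{"jaw":0.2,"linear":[0,0,0],"twist":0},{"jaw":0.2,"linear":[0,0,3.5],"twist":0},{"jaw":0.2,"linear":[0,0,3.3],"twist":0}]'
python3 - <<'E'
from h import *
to(.465,.015,.038,64.3)
c=cam('wrist'); save(c,'w3.png')
E
```

```text
time: 15.08
position: [0.4667, 0.0153, 0.0551]
tool_rot: [0.22, 0.975, -0.0, 0.003]
ft_force: [1.0, 0.4, -1.6]
grip_width: 0.0433
grip_force: 15.0
shift cm [ 0.15 -0.1   1.71] yang 64.5 twist 0.2 tilt 0.37 t 15.1 f [ 1.   0.4 -1.6] w 0.0433 gf 15.0
```

View pics/w3.png

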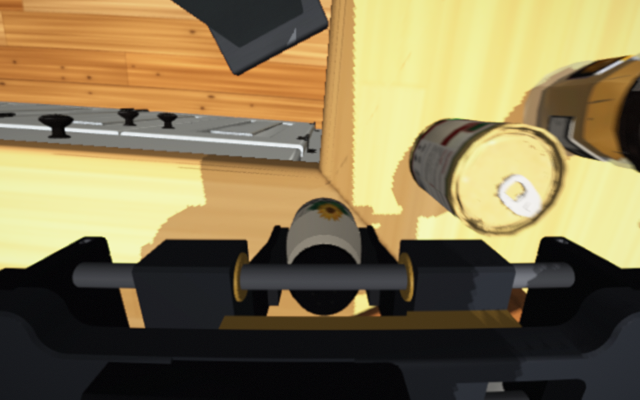

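```bash

python3 -m pendant '[{"jaw":0.2,"linear":[0,0,0.5],"twist":0},{"jaw":0.2,"linear":[0,0,0.5],"twist":0},{"jaw":0.2,"linear":[0,0,0],"twist":0}]'
python3 -c "
from h import *
to(.465,.015,.038,64.3)"
```

```text
time: 15.38
position: [0.4651, 0.0143, 0.045]
tool_rot: [0.222, 0.975, -0.0, 0.0]
ft_force: [-0.1, -0.6, -0.0]
grip_width: 0.0427
grip_force: 15.0
shift cm [0.04 0.06 0.7 ] yang 64.3 twist 0.0 tilt 0.05 t 15.4 f [-0.1 -0.6 -0. ] w 0.0427 gf 15.0
```

```bash

python3 -m pendant '[{"jaw":0.2,"linear":[0,0,0.4],"twist":0},{"jaw":0.2,"linear":[0,0,0.25],"twist":0},{"jaw":0.2,"linear":[0,0,0],"twist":0},{"jaw":0.2,"linear":[0,0,0],"twist":0},{"jaw":1,"linear":[0,0,0],"twist":0},{"jaw":1,"linear":[0,0,0],"twist":0},{"jaw":1,"linear":[0,0,0],"twist":0},{"jaw":1,"linear":[0,0,0],"twist":0},{"jaw":1,"linear":[0,0,-2],"twist":0},{"jaw":1,"linear":[0,0,-4],"twist":0},{"jaw":1,"linear":[0,0,-4],"twist":0},{"jaw":1,"linear":[0,0,-3],"twist":0}]'
python3 - <<'E'
from h import *
to(.546,-.265,.17,64.3)
for n in('side','top'):
  c=cam(n); save(c,n+'3.png'); np.savez(n+'3.npz',**c)
a=cv2.imread('pics/side3.png')[100:330,190:450]; cv2.imwrite('pics/sc3.png',cv2.resize(a,None,fx=2.6,fy=2.6,interpolation=cv2.INTER_CUBIC))
E
```

```text
time: 16.38
position: [0.4648, 0.0148, 0.1703]
tool_rot: [0.222, 0.975, 0.0, 0.001]
ft_force: [0.7, -0.1, 0.6]
grip_width: 0.0843
grip_force: 0.0
shift cm [-19.42 -21.72   0.05] yang 64.4 twist 0.1 tilt 0.07 t 16.4 f [ 0.7 -0.1  0.6] w 0.0843 gf 0.0
```

View pics/sc3.png

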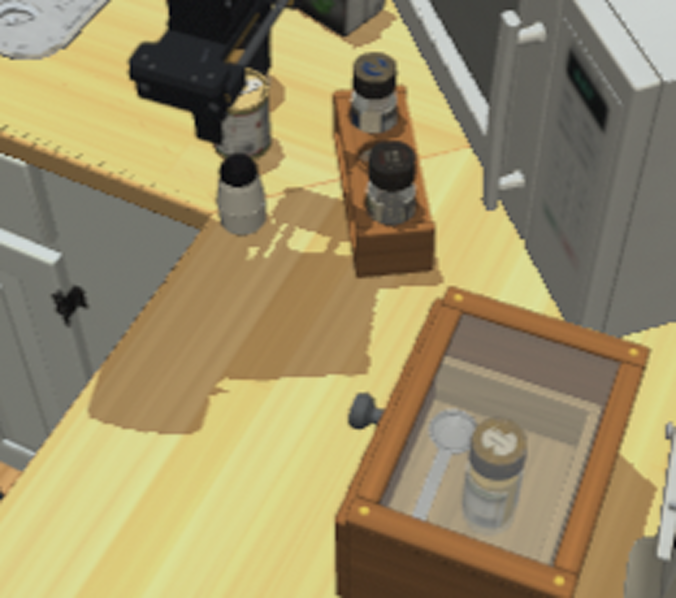

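```bash

python3 -m pendant '[{"jaw":1,"linear":[-2.47,-2.71,0],"twist":0},{"jaw":1,"linear":[-2.47,-2.71,0],"twist":0},{"jaw":1,"linear":[-2.47,-2.71,0],"twist":0},{"jaw":1,"linear":[-2.47,-2.71,0],"twist":0},{"jaw":1,"linear":[-2.47,-2.71,0],"twist":0},{"jaw":1,"linear":[-2.47,-2.71,0],"twist":0},{"jaw":1,"linear":[-2.47,-2.71,0],"twist":0},{"jaw":1,"linear":[-2.47,-2.71,0],"twist":0},{"jaw":1,"linear":[0,0,0],"twist":0},{"jaw":1,"linear":[0,0,0],"twist":0}]'
python3 - <<'E'
from h import *
to(.549,-.267,.101,64.3)
c=cam('wrist'); save(c,'w4.png'); np.savez('w4.npz',**c)
E
```

```text
time: 17.32
position: [0.5488, -0.2681, 0.1666]
tool_rot: [0.223, 0.975, 0.0, -0.001]
ft_force: [-0.5, 1.0, 0.0]
grip_width: 0.0868
grip_force: 0.0
shift cm [0.02 0.1  6.56] yang 64.2 twist -0.1 tilt 0.07 t 17.3 f [-0.5  1.   0. ] w 0.0868 gf 0.0
```

View pics/w4.png

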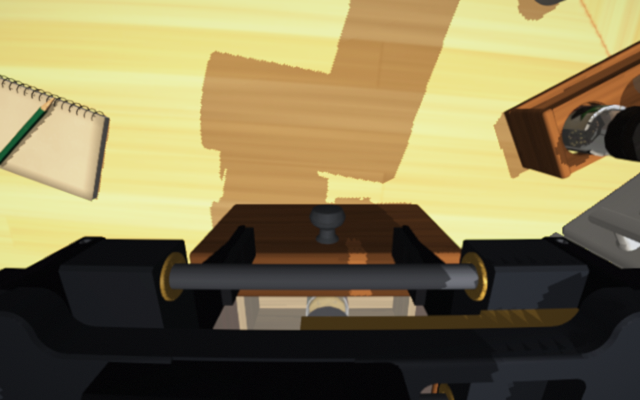

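```bash

python3 -m pendant '[{"jaw":1,"linear":[0,0.1,2],"twist":0},{"jaw":0.7,"linear":[0,0,2],"twist":0},{"jaw":0.7,"linear":[0,0,1.5],"twist":0},{"jaw":0.7,"linear":[0,0,1],"twist":0},{"jaw":0.6,"linear":[0,0,0],"twist":0},{"jaw":0.1,"linear":[0,0,0],"twist":0},{"jaw":0.1,"linear":[0,0,0],"twist":0},{"jaw":0.1,"linear":[0,0,0],"twist":0},{"jaw":0.1,"linear":[0,0,0],"twist":0},{"jaw":0.1,"linear":[0,0,0],"twist":0},{"jaw":0.1,"linear":[0,0,0],"twist":0},{"jaw":0.1,"linear":[0,0,0],"twist":0}]' 25
python3 -c "
from h import *
to(.549,-.267,.101,64.3)"
```

```text
time: 18.37
position: [0.5497, -0.2654, 0.1036]
tool_rot: [0.222, 0.975, -0.0, 0.0]
ft_force: [0.4, 0.4, 2.3]
grip_width: 0.0259
grip_force: 25.0
shift cm [-0.01 -0.18  0.26] yang 64.4 twist 0.1 tilt 0.05 t 18.4 f [0.4 0.4 2.3] w 0.0259 gf 25.0
```

```bash

python3 -m pendant '[{"jaw":0.1,"linear":[0.8,0,0],"twist":0},{"jaw":0.1,"linear":[1.5,0,0],"twist":0},{"jaw":0.1,"linear":[1.5,0,0],"twist":0},{"jaw":0.1,"linear":[1.5,0,0],"twist":0},{"jaw":0.1,"linear":[1.5,0,0],"twist":0},{"jaw":0.1,"linear":[1.5,0,0],"twist":0},{"jaw":0.1,"linear":[1.5,0,0],"twist":0},{"jaw":0.1,"linear":[1.5,0,0],"twist":0},{"jaw":0.1,"linear":[1.0,0,0],"twist":0},{"jaw":0.1,"linear":[0.5,0,0],"twist":0},{"jaw":0.1,"linear":[0,0,0],"twist":0},{"jaw":0.1,"linear":[0,0,0],"twist":0}]'
python3 - <<'E'
from h import *
to(.549,-.267,.101,64.3)
c=cam('top'); save(c,'t5.png'); np.savez('t5.npz',**c)
E
```

```text
time: 19.37
position: [0.4334, -0.2092, 0.1035]
tool_rot: [0.222, 0.975, 0.001, -0.001]
ft_force: [0.7, 3.1, 8.9]
grip_width: 0.0256
grip_force: 25.0
shift cm [-12.92  -0.21   0.23] yang 64.3 twist 0.0 tilt 0.11 t 19.4 f [0.7 3.1 8.9] w 0.0256 gf 25.0
```

```bash

python3 -m pendant '[{"jaw":0.6,"linear":[0,0,0],"twist":0},{"jaw":0.7,"linear":[0,0,0],"twist":0},{"jaw":0.7,"linear":[0,0,0],"twist":0},{"jaw":0.7,"linear":[0,0,0],"twist":0},{"jaw":1,"linear":[0,0,-2],"twist":0},{"jaw":1,"linear":[0,0,-4],"twist":0},{"jaw":1,"linear":[0,0,-4],"twist":0},{"jaw":1,"linear":[0,0,-2],"twist":0},{"jaw":1,"linear":[-2.4,0,0],"twist":0},{"jaw":1,"linear":[0,0,0],"twist":0},{"jaw":1,"linear":[0,0,0],"twist":0}]'
python3 - <<'E'
from h import *
to(.531,-.2555,.1,64.3)
c=cam('wrist'); save(c,'w6.png'); np.savez('w6.npz',**c)
c=cam('side'); save(c,'s6.png'); np.savez('s6.npz',**c)
print(proj(c,(.531,-.2555,.125)))
c=dict(np.load('top0.npz'))
P=np.array([p for v in range(60,160,2) for u in range(120,340,3) if (p:=atd(c,u,v)) is not None and p[2]>.13 and -.15<p[1]<.2])
for y in np.arange(-.15,.2,.04):
    m=P[abs(P[:,1]-y)<.02]; 
    if len(m): print(round(y,2), m[m[:,0].argmin()].round(3))
a=c=None
w=cv2.imread('pics/w6.png'); s=cv2.imread('pics/s6.png')
s=cv2.resize(s[150:350,260:460],(400,400),interpolation=cv2.INTER_CUBIC)
cv2.imwrite('pics/ws6.png',np.hstack([cv2.copyMakeBorder(cv2.resize(w[:,160:560],(400,400)),0,0,0,0,0),s]))
E
```

```text
time: 20.33
position: [0.4562, -0.2209, 0.2232]
tool_rot: [0.222, 0.975, -0.0, 0.0]
ft_force: [-0.6, -0.0, -0.6]
grip_width: 0.0852
grip_force: 0.0
shift cm [-8.23  0.12 12.33] yang 64.4 twist 0.1 tilt 0.06 t 20.3 f [-0.6 -0.  -0.6] w 0.0852 gf 0.0
(np.float64(316.7419051334901), np.float64(246.69018296112097))
-0.15 [ 0.732 -0.131  0.237]
-0.11 [ 0.722 -0.094  0.263]
-0.07 [ 0.713 -0.053  0.27 ]
-0.03 [ 0.673 -0.03   0.178]
0.01 [0.692 0.022 0.273]
0.05 [0.682 0.069 0.285]
0.09 [0.671 0.106 0.276]
0.13 [0.66  0.148 0.27 ]
0.17 [0.65  0.188 0.272]
```

View pics/ws6.png

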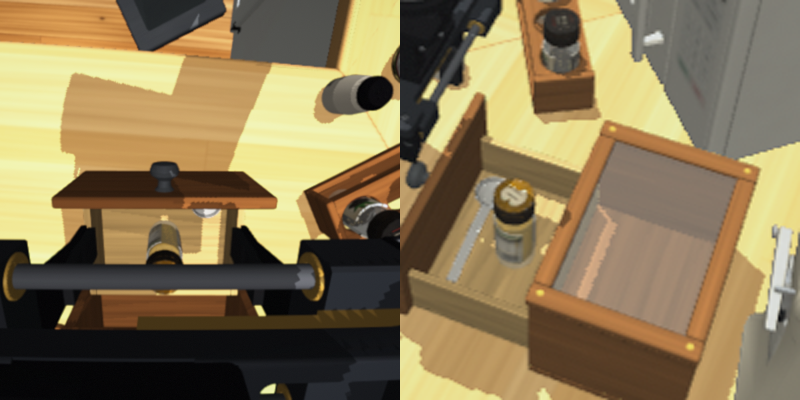

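```bash

python3 - <<'E'
from h import *
for n in ('top0','side0'):
    c=dict(np.load(n+'.npz')); P=[]
    for v in range(60,250):
        for u in range(180,460):
            p=atd(c,u,v)
            if p is not None and .145<p[2]<.32 and -.12<p[1]<.2 and .62<p[0]<.8: P.append(p)
    P=np.array(P); print(n,len(P))
    s=P[:,0]+.25*P[:,1]   # face coordinate
    for zb in np.arange(.15,.3,.03):
        for y in np.arange(-.10,.2,.03):
            m=(abs(P[:,1]-y)<.015)&(abs(P[:,2]-zb)<.015)
            if m.sum()>3: print('z%.2f y%.2f xmin %.3f med %.3f n%d'%(zb,y,np.percentile(P[m,0],5),np.median(P[m,0]),m.sum()))
c=dict(np.load('top0.npz'))
for u,v in [(280.5,128),(276,115),(272,100),(270,93)]: print(u,v,np.round(atd(c,u,v),3))
E
```

```text
top0 6849
z0.15 y-0.10 xmin 0.722 med 0.726 n55
z0.15 y-0.07 xmin 0.715 med 0.718 n50
z0.15 y-0.04 xmin 0.673 med 0.710 n54
z0.15 y-0.01 xmin 0.698 med 0.703 n39
z0.15 y0.02 xmin 0.697 med 0.710 n39
z0.15 y0.05 xmin 0.701 med 0.704 n52
z0.15 y0.08 xmin 0.693 med 0.697 n55
z0.15 y0.11 xmin 0.685 med 0.689 n49
z0.15 y0.14 xmin 0.677 med 0.679 n44
z0.18 y-0.10 xmin 0.722 med 0.726 n81
z0.18 y-0.07 xmin 0.715 med 0.718 n80
z0.18 y-0.04 xmin 0.673 med 0.710 n95
z0.18 y-0.01 xmin 0.698 med 0.702 n64
z0.18 y0.02 xmin 0.698 med 0.710 n62
z0.18 y0.05 xmin 0.701 med 0.704 n94
z0.18 y0.08 xmin 0.692 med 0.697 n75
z0.18 y0.11 xmin 0.684 med 0.687 n82
z0.18 y0.14 xmin 0.679 med 0.681 n63
z0.21 y-0.10 xmin 0.722 med 0.726 n92
z0.21 y-0.07 xmin 0.715 med 0.718 n93
z0.21 y-0.04 xmin 0.674 med 0.711 n112
z0.21 y-0.01 xmin 0.698 med 0.703 n81
z0.21 y0.02 xmin 0.697 med 0.710 n56
z0.21 y0.05 xmin 0.699 med 0.703 n72
z0.21 y0.08 xmin 0.692 med 0.695 n83
z0.21 y0.11 xmin 0.684 med 0.688 n88
z0.21 y0.14 xmin 0.680 med 0.682 n36
z0.24 y-0.10 xmin 0.723 med 0.725 n87
z0.24 y-0.07 xmin 0.715 med 0.718 n107
z
[... 1579 characters left out ...]
med 0.697 n201
z0.24 y-0.01 xmin 0.698 med 0.702 n52
z0.24 y0.02 xmin 0.697 med 0.698 n8
z0.24 y0.05 xmin 0.699 med 0.703 n16
z0.24 y0.08 xmin 0.694 med 0.697 n27
z0.24 y0.11 xmin 0.686 med 0.689 n29
z0.24 y0.14 xmin 0.678 med 0.681 n24
z0.24 y0.17 xmin 0.672 med 0.675 n16
z0.27 y-0.10 xmin 0.722 med 0.726 n103
z0.27 y-0.07 xmin 0.715 med 0.719 n92
z0.27 y-0.04 xmin 0.677 med 0.705 n198
z0.27 y-0.01 xmin 0.700 med 0.704 n92
z0.27 y0.02 xmin 0.692 med 0.696 n68
z0.27 y0.05 xmin 0.684 med 0.688 n57
z0.27 y0.08 xmin 0.676 med 0.680 n51
z0.27 y0.11 xmin 0.670 med 0.674 n32
280.5 128 [ 0.676 -0.039  0.085]
276 115 [ 0.674 -0.037  0.192]
272 100 [ 0.678 -0.037  0.272]
270 93 [ 0.695 -0.032  0.258]
```

```bash

python3 -m pendant '[{"jaw":1,"linear":[-2.74,0.1,0],"twist":0},{"jaw":1,"linear":[-2.74,0.1,0],"twist":0},{"jaw":1,"linear":[-2.74,0,0],"twist":0},{"jaw":1,"linear":[0,0,0],"twist":0},{"jaw":1,"linear":[0,0,0],"twist":0},{"jaw":1,"linear":[0,0,3],"twist":0},{"jaw":1,"linear":[0,0,2],"twist":0}]'
python3 - <<'E'
from h import *
to(.5315,-.254,.096,64.3)
c=cam('wrist'); save(c,'w7.png'); np.savez('w7.npz',**c); s=cam('side')
print(proj(c,(.5315,-.254,.125)))
cv2.imwrite('pics/ws7.png',np.hstack([c['color'][100:400,160:560],cv2.resize(s['color'][170:320,260:460],(400,300))]))
E
```

```text
time: 21.02
position: [0.5288, -0.2529, 0.1717]
tool_rot: [0.222, 0.975, 0.0, -0.001]
ft_force: [-0.9, 0.1, -0.8]
grip_width: 0.0871
grip_force: 0.0
shift cm [-0.31  0.01  7.57] yang 64.4 twist 0.1 tilt 0.15 t 21.0 f [-0.9  0.1 -0.8] w 0.0871 gf 0.0
(np.float64(323.90153511551637), np.float64(224.23194301200772))
```

View pics/ws7.png

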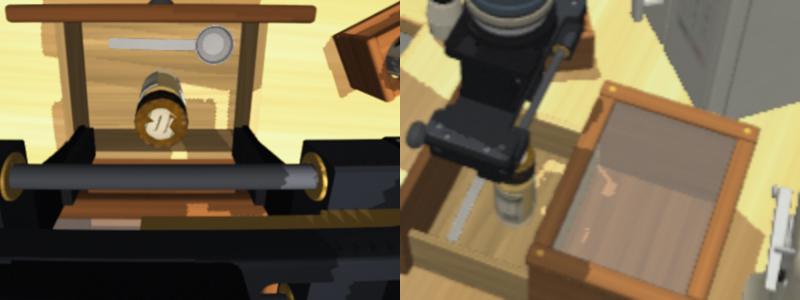

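```bash

python3 -m pendant '[{"jaw":1,"linear":[-0.15,-0.15,2],"twist":0},{"jaw":1,"linear":[0,0,2.5],"twist":0},{"jaw":1,"linear":[0,0,2],"twist":0},{"jaw":0.8,"linear":[0,0,1],"twist":0},{"jaw":0.6,"linear":[0,0,0],"twist":0},{"jaw":0.2,"linear":[0,0,0],"twist":0},{"jaw":0.2,"linear":[0,0,0],"twist":0},{"jaw":0.2,"linear":[0,0,0],"twist":0},{"jaw":0.2,"linear":[0,0,0],"twist":0},{"jaw":0.2,"linear":[0,0,0],"twist":0},{"jaw":0.2,"linear":[0,0,0],"twist":0},{"jaw":0.2,"linear":[0,0,0],"twist":0}]' 15
python3 -c "
from h import *
to(.594,.029,.23,140)"
```

```text
time: 22.12
position: [0.5316, -0.2562, 0.0986]
tool_rot: [0.222, 0.975, -0.0, 0.0]
ft_force: [0.4, 0.1, 2.1]
grip_width: 0.0406
grip_force: 15.0
shift cm [  6.7   28.41 -13.15] yang 64.4 twist -75.6 tilt 0.05 t 22.1 f [0.4 0.1 2.1] w 0.0406 gf 15.0
```

```bash

python3 -m pendant '[{"jaw":0.2,"linear":[0,0,-2],"twist":0},{"jaw":0.2,"linear":[0,0,-3.5],"twist":0},{"jaw":0.2,"linear":[0,0,-4],"twist":0},{"jaw":0.2,"linear":[0,0,-3.7],"twist":0},{"jaw":0.2,"linear":[2.1,3.0,0],"twist":0},{"jaw":0.2,"linear":[2.1,3.0,0],"twist":0},{"jaw":0.2,"linear":[2.1,3.0,0],"twist":0},{"jaw":0.2,"linear":[2.1,3.0,0],"twist":0},{"jaw":0.2,"linear":[2.1,3.0,0],"twist":0},{"jaw":0.2,"linear":[2.1,3.0,0],"twist":0},{"jaw":0.2,"linear":[2.1,3.0,0],"twist":0}]'
python3 -m pendant '[{"jaw":0.2,"linear":[0,0,0],"twist":-6.9},{"jaw":0.2,"linear":[0,0,0],"twist":-6.9},{"jaw":0.2,"linear":[0,0,0],"twist":-6.9},{"jaw":0.2,"linear":[0,0,0],"twist":-6.9},{"jaw":0.2,"linear":[0,0,0],"twist":-6.9},{"jaw":0.2,"linear":[0,0,0],"twist":-6.9},{"jaw":0.2,"linear":[0,0,0],"twist":-6.9},{"jaw":0.2,"linear":[0,0,0],"twist":-6.9},{"jaw":0.2,"linear":[0,0,0],"twist":-6.9},{"jaw":0.2,"linear":[0,0,0],"twist":-6.9},{"jaw":0.2,"linear":[0,0,0],"twist":-6.9},{"jaw":0.2,"linear":[0,0,0],"twist":0}]'
python3 - <<'E'
from h import *
to(.594,.029,.19,140)
o=robot.get_obs(); print(o['q'])
c=cam('wrist'); save(c,'w8.png'); np.savez('w8.npz',**c)
t=cam('top'); save(t,'t8.png'); np.savez('t8.npz',**t)
w=c['color'][100:400,160:560]; s=cv2.resize(t['color'][100:250,170:370],(400,300),interpolation=cv2.INTER_CUBIC)
cv2.imwrite('pics/ws8.png',np.hstack([w,s]))
E
```

```text
time: 23.03
position: [0.4888, -0.0014, 0.23]
tool_rot: [0.222, 0.975, 0.0, -0.0]
ft_force: [-0.6, 0.5, -1.1]
grip_width: 0.0407
grip_force: 15.0
time: 24.03
position: [0.4894, -0.003, 0.2299]
tool_rot: [-0.426, 0.905, 0.0, -0.0]
ft_force: [0.0, 0.0, -1.4]
grip_width: 0.0404
grip_force: 15.0
shift cm [-9.14 -6.02  3.99] yang 140.4 twist 0.4 tilt 0.03 t 24.0 f [ 0.   0.  -1.4] w 0.0404 gf 15.0
[-2.34927055e-01  3.60002772e-01  1.77597010e+00 -3.38082802e-05
  1.00613312e+00 -2.68499882e+00]
```

View pics/ws8.png

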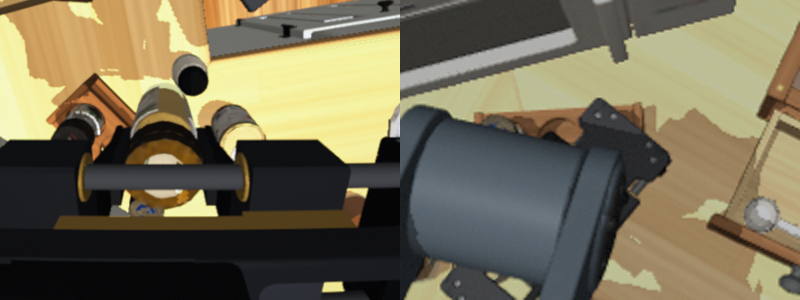

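```bash

python3 - <<'E'
from h import *
c=dict(np.load('w8.npz')); M=yang(); p=np.array(robot.get_obs()['position']); z=p[2]+.0264
print('tcp axis at cap px',proj(c,[p[0],p[1],z]), M.T@(atz(c,325,272,z)-p))
for e in (-.0205,.0205): print(proj(c,np.array([p[0],p[1],z])+M[:,0]*e),proj(c,np.array([p[0],p[1],z])+M[:,1]*e))
img=c['color'][210:330,260:400]; cv2.imwrite('pics/w8c.png',cv2.resize(img,None,fx=4,fy=4,interpolation=cv2.INTER_CUBIC))
E
```

```text
tcp axis at cap px (np.float64(327.20205516480985), np.float64(280.9123245378548)) [ 0.00496831 -0.00109171 -0.02639955]
(np.float64(326.821455423893), np.float64(315.572557677074)) (np.float64(285.02090811754726), np.float64(280.66774129519166))
(np.float64(327.6145727563325), np.float64(242.7643159831469)) (np.float64(369.3469957575557), np.float64(281.0167134788907))
```

View pics/w8c.png

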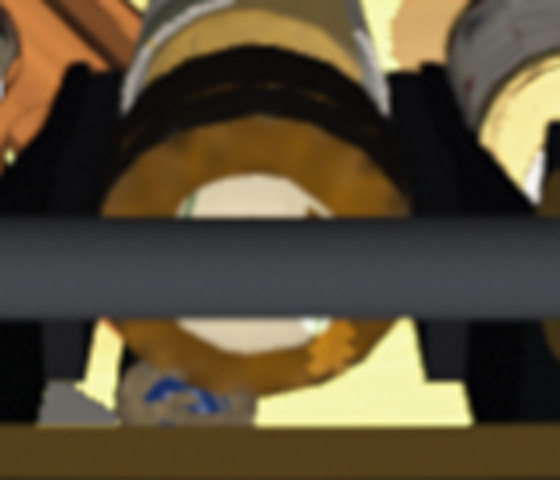

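```bash

python3 - <<'E'
from h import *
for n,r in (('top0',(232,268,155,186)),('side0',(310,360,140,185))):
    c=dict(np.load(n+'.npz')); Q=[];B=[]
    for v in range(r[2],r[3]):
        for u in range(r[0],r[1]):
            o,d=ray(c,u,v); D=c['depth'][v,u]
            if D<=0: continue
            p=o+d*D; q=atz(c,u,v,.058)
            if np.hypot(q[0]-.592,q[1]-.0287)<.03:
                (Q if p[2]<.053 else B).append(q)
    Q=np.array(Q); print(n,len(Q),len(B),'centroid',Q.mean(0).round(4),'min',Q.min(0).round(4),'max',Q.max(0).round(4),'diam',round(2*np.sqrt(len(Q)/np.pi*(c['depth'][170,250]/c['f'])**2),4))
E
```

```text
top0 358 243 centroid [0.5925 0.0309 0.058 ] min [0.5699 0.0095 0.058 ] max [0.6176 0.0526 0.058 ] diam 0.0481
side0 46 324 centroid [0.5798 0.0317 0.058 ] min [0.5711 0.0092 0.058 ] max [0.6109 0.0518 0.058 ] diam 0.0187
```

```bash

python3 -m pendant '[{"jaw":0.2,"linear":[-2.34,-1.49,0],"twist":0},{"jaw":0.2,"linear":[-2.34,-1.49,0],"twist":0},{"jaw":0.2,"linear":[-2.34,-1.49,0],"twist":0},{"jaw":0.2,"linear":[-2.34,-1.49,0],"twist":0},{"jaw":0.2,"linear":[0,0,0],"twist":0},{"jaw":0.2,"linear":[0,0,3],"twist":0},{"jaw":0.2,"linear":[0,0,3],"twist":0},{"jaw":0.2,"linear":[0,0,2],"twist":0},{"jaw":0.2,"linear":[0,0,0],"twist":0},{"jaw":0.2,"linear":[0,0,0],"twist":0}]'
python3 - <<'E'
from h import *
to(.5949,.0312,.0906,140)
c=cam('wrist'); save(c,'w9.png'); np.savez('w9.npz',**c)
t=cam('side'); save(t,'s9.png'); np.savez('s9.npz',**t)
s=cv2.resize(t['color'][110:210,270:400],(520,400),interpolation=cv2.INTER_CUBIC); w=c['color'][:,200:470]
cv2.imwrite('pics/ws9.png',np.hstack([w,s]))
E
```

```text
time: 24.97
position: [0.5942, 0.0308, 0.1491]
tool_rot: [-0.424, 0.906, 0.001, -0.001]
ft_force: [0.7, 0.4, -0.3]
grip_width: 0.0406
grip_force: 15.0
shift cm [-0.09 -0.05  5.85] yang 140.2 twist 0.2 tilt 0.2 t 25.0 f [ 0.7  0.4 -0.3] w 0.0406 gf 15.0
```

View pics/ws9.png

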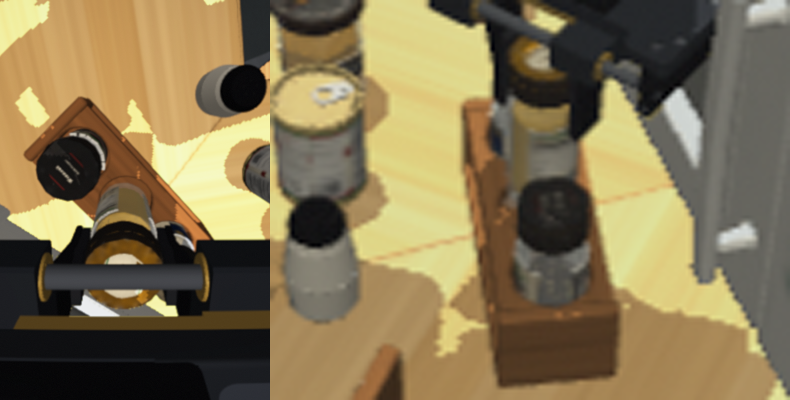

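```bash

python3 -m pendant '[{"jaw":0.2,"linear":[-0.09,-0.05,0.5],"twist":0},{"jaw":0.2,"linear":[0,0,0.5],"twist":0},{"jaw":0.2,"linear":[0,0,0.5],"twist":0},{"jaw":0.2,"linear":[0,0,0.5],"twist":0},{"jaw":0.2,"linear":[0,0,0],"twist":0},{"jaw":0.2,"linear":[0,0,0],"twist":0}]'
python3 -c "
from h import *
to(.5949,.0312,.0906,140)"
```

```text
time: 25.57
position: [0.5973, 0.0316, 0.1323]
tool_rot: [-0.425, 0.905, -0.0, 0.001]
ft_force: [-2.3, 2.7, 10.6]
grip_width: 0.0406
grip_force: 15.0
shift cm [0.19 0.16 4.17] yang 140.3 twist 0.3 tilt 0.18 t 25.6 f [-2.3  2.7 10.6] w 0.0406 gf 15.0
```

```bash

python3 -m pendant '[{"jaw":0.2,"linear":[0,0,-0.6],"twist":0},{"jaw":0.2,"linear":[0,0,-0.6],"twist":0},{"jaw":0.2,"linear":[0,0,0],"twist":0},{"jaw":0.2,"linear":[0,0,0],"twist":0}]'
python3 - <<'E'
from h import *
to(.5949,.0312,.0906,140)
M=yang(); p=np.array(robot.get_obs()['position']);print(p)
c=cam('top');np.savez('t10.npz',**c)
# depth of jar cap / rack in views
s=cam('side');np.savez('s10.npz',**s)
for n,c in (('top',c),('side',s)):
    P=[]
    for v in range(90,230):
        for u in range(190,400):
            q=atd(c,u,v)
            if q is not None and abs(q[0]-.594)<.05 and abs(q[1]-.03)<.08: P.append((*q,u,v))
    P=np.array(P); z=p[2]+.0264
    m=(abs(P[:,2]-z)<.008)&(np.hypot(P[:,0]-.5955,P[:,1]-.03)<.03); print(n,'cap',m.sum(),P[m,:3].mean(0) if m.any() else '', P[m,:3].min(0) if m.any() else '',P[m,:3].max(0) if m.any() else '')
    m=(P[:,2]<.064)&(P[:,2]>.05); print(' rack top',m.sum(),P[m,:3].min(0),P[m,:3].max(0))
E
```

```text
time: 25.9
position: [0.5965, 0.0311, 0.1423]
tool_rot: [-0.425, 0.905, -0.0, 0.0]
ft_force: [-0.2, 0.2, -0.8]
grip_width: 0.0402
grip_force: 15.0
shift cm [0.1  0.14 5.17] yang 140.3 twist 0.3 tilt 0.05 t 25.9 f [-0.2  0.2 -0.8] w 0.0402 gf 15.0
[0.59653984 0.03105417 0.14233164]
top cap 10 [0.59775292 0.00997717 0.17166731] [0.57032116 0.00717295 0.16151881] [0.60895577 0.01828699 0.17610199]
 rack top 540 [ 0.55712065 -0.04866042  0.0503439 ] [0.63041355 0.1098991  0.063249  ]
side cap 177 [0.58795832 0.02265641 0.16906524] [0.56928148 0.00512109 0.16075963] [0.61240749 0.05222786 0.17643129]
 rack top 545 [ 0.5571921  -0.04959928  0.05020581] [0.63186244 0.10895514 0.06382236]
```

```bash

python3 -m pendant '[{"jaw":0.2,"linear":[0.05,0.22,0.3],"twist":0},{"jaw":0.2,"linear":[0,0,0.4],"twist":0},{"jaw":0.2,"linear":[0,0,0.4],"twist":0},{"jaw":0.2,"linear":[0,0,0.3],"twist":0},{"jaw":0.2,"linear":[0,0,0],"twist":0},{"jaw":0.2,"linear":[0,0,0],"twist":0},{"jaw":0.2,"linear":[0,0,0],"twist":0}]'
python3 -c "
from h import *
to(.5949,.0312,.0906,140)
print(yang()[:,:2].T@np.array(robot.get_obs()['ft_force']),robot.get_obs()['moment'],robot.get_obs()['position'])"
```

```text
time: 26.58
position: [0.5944, 0.0322, 0.128]
tool_rot: [-0.425, 0.905, 0.0, -0.0]
ft_force: [-0.2, -0.1, 0.2]
grip_width: 0.0403
grip_force: 15.0
shift cm [ 0.04 -0.1   3.74] yang 140.3 twist 0.3 tilt 0.0 t 26.6 f [-0.2 -0.1  0.2] w 0.0403 gf 15.0
[0.25375176 0.08382974] [ 0.13012918 -0.1031734  -0.02351098] [0.59439126 0.03216046 0.12796299]
```

```bash

python3 -m pendant '[{"jaw":0.2,"linear":[0,0,0.5],"twist":0},{"jaw":0.2,"linear":[0,0,0.5],"twist":0},{"jaw":0.2,"linear":[0,0,0.5],"twist":0},{"jaw":0.2,"linear":[0,0,0],"twist":0},{"jaw":0.2,"linear":[0,0,0],"twist":0},{"jaw":0.2,"linear":[0,0,0],"twist":0}]'
python3 -c "
from h import *
to(.5949,.0312,.0906,140)
print(yang()[:,:2].T@np.array(robot.get_obs()['ft_force']),robot.get_obs()['moment'],robot.get_obs()['position'])"
```

```text
time: 27.08
position: [0.5943, 0.0322, 0.1129]
tool_rot: [-0.425, 0.905, 0.0, -0.0]
ft_force: [0.1, 0.6, -1.1]
grip_width: 0.0404
grip_force: 15.0
shift cm [ 0.04 -0.11  2.23] yang 140.3 twist 0.3 tilt 0.01 t 27.1 f [ 0.1  0.6 -1.1] w 0.0404 gf 15.0
[-0.48997924  0.31450502] [ 0.15845972 -0.0956572  -0.00767456] [0.59430756 0.03218355 0.11290644]
```

It's in the hole, with no contact force. Lower the rest.

```bash

python3 -m pendant '[{"jaw":0.2,"linear":[0,0,0.6],"twist":0},{"jaw":0.2,"linear":[0,0,0.6],"twist":0},{"jaw":0.2,"linear":[0,0,0.4],"twist":0},{"jaw":0.2,"linear":[0,0,0.3],"twist":0},{"jaw":0.2,"linear":[0,0,0],"twist":0},{"jaw":0.2,"linear":[0,0,0],"twist":0},{"jaw":0.2,"linear":[0,0,0],"twist":0}]'
python3 -c "
from h import *
to(.5949,.0312,.0906,140)
print(yang()[:,:2].T@np.array(robot.get_obs()['ft_force']),robot.get_obs()['moment'],robot.get_obs()['position'])"
```

```text
time: 27.67
position: [0.5944, 0.0322, 0.0941]
tool_rot: [-0.425, 0.905, -0.0, 0.0]
ft_force: [-0.4, 0.5, -1.2]
grip_width: 0.0403
grip_force: 15.0
shift cm [ 0.04 -0.1   0.35] yang 140.3 twist 0.3 tilt 0.01 t 27.7 f [-0.4  0.5 -1.2] w 0.0403 gf 15.0
[-0.10614421  0.63807022] [ 0.12630716 -0.1068752  -0.02082514] [0.59440404 0.03218569 0.09407193]
```

```bash

python3 -m pendant '[{"jaw":0.2,"linear":[0,0,0.3],"twist":0},{"jaw":0.2,"linear":[0,0,0.1],"twist":0},{"jaw":0.2,"linear":[0,0,0],"twist":0},{"jaw":0.2,"linear":[0,0,0],"twist":0}]'
python3 -c "
from h import *
to(.5949,.0312,.0906,140)"
```

```text
time: 28.0
position: [0.5943, 0.0322, 0.09]
tool_rot: [-0.425, 0.905, 0.0, -0.0]
ft_force: [-0.3, -0.5, -1.2]
grip_width: 0.0405
grip_force: 15.0
shift cm [ 0.04 -0.11 -0.06] yang 140.3 twist 0.3 tilt 0.0 t 28.0 f [-0.3 -0.5 -1.2] w 0.0405 gf 15.0
```

```bash

python3 -m pendant '[{"jaw":0.2,"linear":[0,0,0.2],"twist":0},{"jaw":0.2,"linear":[0,0,0],"twist":0},{"jaw":0.2,"linear":[0,0,0],"twist":0}]'
python3 -m pendant '[{"jaw":0.2,"linear":[0,0,0.15],"twist":0},{"jaw":0.2,"linear":[0,0,0],"twist":0},{"jaw":0.2,"linear":[0,0,0],"twist":0}]'
```

```text
time: 28.25
position: [0.5942, 0.0322, 0.088]
tool_rot: [-0.425, 0.905, 0.0, -0.0]
ft_force: [0.7, -0.1, -1.3]
grip_width: 0.0406
grip_force: 15.0
time: 28.5
position: [0.5946, 0.0321, 0.0869]
tool_rot: [-0.425, 0.905, -0.0, 0.0]
ft_force: [1.2, -0.5, 1.0]
grip_width: 0.0402
grip_force: 15.0
```

Contact with the base. Release, and lift straight up.

```bash

python3 -m pendant '[{"jaw":0.5,"linear":[0,0,0],"twist":0},{"jaw":0.6,"linear":[0,0,0],"twist":0},{"jaw":0.8,"linear":[0,0,0],"twist":0},{"jaw":0.8,"linear":[0,0,0],"twist":0},{"jaw":0.8,"linear":[0,0,0],"twist":0},{"jaw":0.8,"linear":[0,0,-1],"twist":0},{"jaw":0.8,"linear":[0,0,-2.5],"twist":0},{"jaw":0.8,"linear":[0,0,-4],"twist":0},{"jaw":0.8,"linear":[0,0,-4],"twist":0},{"jaw":0.8,"linear":[0,0,-2.5],"twist":0},{"jaw":0.8,"linear":[0,0,0],"twist":0}]'
python3 - <<'E'
from h import *
to(.434,-.209,.2,64.3)
c=cam('wrist');np.savez('w11.npz',**c);s=cam('side');t=cam('top')
for n,c in (('wrist',c),('side',s),('top',t)):
    h,w=c['depth'].shape; U,V=np.meshgrid(np.arange(w),np.arange(h))
    K=np.array([[c['f'],0,c['cx']],[0,c['f'],c['cy']],[0,0,1]])
    pts=cv2.undistortPoints(np.stack([U.ravel(),V.ravel()],1).astype(np.float64)[:,None],K,np.array([c['k1'],0,0,0.]))[:,0]
    D=c['depth'].ravel(); X=np.c_[pts*D[:,None],D,np.ones_like(D)]@np.linalg.inv(c['view']).T
    X=X[D>0]
    m=(np.hypot(X[:,0]-.594,X[:,1]-.03)<.032)&(X[:,2]>.105)&(X[:,2]<.135); q=X[m,:3]
    if len(q): print(n,len(q),'mean',q.mean(0).round(4),'mid',((np.percentile(q,2,0)+np.percentile(q,98,0))/2).round(4),'z',np.percentile(q[:,2],[5,50,90]).round(4))
E
```

```text
time: 29.42
position: [0.5983, 0.0318, 0.234]
tool_rot: [-0.425, 0.905, -0.004, 0.006]
ft_force: [1.4, 0.1, 0.6]
grip_width: 0.0697
grip_force: 0.0
shift cm [29.05 -2.71  3.22] yang 140.3 twist 76.0 tilt 0.81 t 29.4 f [1.4 0.1 0.6] w 0.0697 gf 0.0
wrist 1369 mean [0.5929 0.0268 0.1168] mid [0.5932 0.0273 0.1136] z [0.1126 0.1172 0.1182]
side 234 mean [0.5948 0.0234 0.1147] mid [0.5948 0.0262 0.1128] z [0.1067 0.1156 0.1183]
top 281 mean [0.5908 0.026  0.1172] mid [0.5919 0.0273 0.1144] z [0.1103 0.1177 0.1198]
```

```bash

python3 -m pendant '[{"jaw":0.8,"linear":[3.63,-0.34,0],"twist":0},{"jaw":0.8,"linear":[3.63,-0.34,0],"twist":0},{"jaw":0.8,"linear":[3.63,-0.34,0],"twist":0},{"jaw":0.8,"linear":[3.63,-0.34,0],"twist":0},{"jaw":0.8,"linear":[3.63,-0.34,0],"twist":0},{"jaw":0.8,"linear":[3.63,-0.34,0],"twist":0},{"jaw":0.8,"linear":[3.63,-0.34,0],"twist":0},{"jaw":0.8,"linear":[3.63,-0.34,0],"twist":0},{"jaw":0.8,"linear":[0,0,0],"twist":0}]'
python3 -m pendant '[{"jaw":0.8,"linear":[0,0,0],"twist":6.9},{"jaw":0.8,"linear":[0,0,0],"twist":6.9},{"jaw":0.8,"linear":[0,0,0],"twist":6.9},{"jaw":0.8,"linear":[0,0,0],"twist":6.9},{"jaw":0.8,"linear":[0,0,0],"twist":6.9},{"jaw":0.8,"linear":[0,0,0],"twist":6.9},{"jaw":0.8,"linear":[0,0,0],"twist":6.9},{"jaw":0.8,"linear":[0,0,0],"twist":6.9},{"jaw":0.8,"linear":[0,0,0],"twist":6.9},{"jaw":0.8,"linear":[0,0,0],"twist":6.9},{"jaw":0.8,"linear":[0,0,0],"twist":6.9},{"jaw":0.8,"linear":[0,0,0],"twist":0}]'
python3 -c "
from h import *
to(.434,-.209,.1035,64.3)"
```

```text
time: 30.32
position: [0.4448, -0.1622, 0.2241]
tool_rot: [-0.392, 0.919, -0.026, -0.034]
ft_force: [0.5, 1.0, 0.4]
grip_width: 0.07
grip_force: 0.0
time: 31.32
position: [0.448, -0.1605, 0.2247]
tool_rot: [0.255, 0.966, -0.04, -0.009]
ft_force: [0.4, -0.5, -0.2]
grip_width: 0.0697
grip_force: 0.0
shift cm [-1.14 -3.89 12.49] yang 60.4 twist -3.9 tilt 4.74 t 31.3 f [ 0.4 -0.5 -0.2] w 0.0697 gf 0.0
```

```bash

python3 -m pendant '[{"jaw":0.8,"linear":[0,0,0],"twist":0},{"jaw":0.8,"linear":[0,0,0],"twist":0},{"jaw":0.8,"linear":[0,0,0],"twist":0}]'
python3 -c "
from h import *
to(.434,-.209,.1035,64.3); print(np.round(robot.get_obs()['q'],3)); print(yang().round(3))"
```

```text
time: 31.57
position: [0.4483, -0.1612, 0.2256]
tool_rot: [0.253, 0.966, -0.041, -0.008]
ft_force: [0.5, -0.1, -0.8]
grip_width: 0.0694
grip_force: 0.0
shift cm [-1.03 -3.83 12.58] yang 60.6 twist -3.7 tilt 4.78 t 31.6 f [ 0.5 -0.1 -0.8] w 0.0694 gf 0.0
[-0.529  0.355  1.805 -0.1    0.977 -1.531]
[[-0.871  0.489 -0.036]
 [ 0.49   0.868 -0.075]
 [-0.005 -0.083 -0.997]]
```

```bash

for i in 1 2; do python3 -m pendant '[{"jaw":0.8,"linear":[0,0,0],"twist":7.1},{"jaw":0.8,"linear":[0,0,0],"twist":7.1},{"jaw":0.8,"linear":[0,0,0],"twist":7.1},{"jaw":0.8,"linear":[0,0,0],"twist":7.1},{"jaw":0.8,"linear":[0,0,0],"twist":7.1},{"jaw":0.8,"linear":[0,0,0],"twist":7.1},{"jaw":0.8,"linear":[0,0,0],"twist":7.1},{"jaw":0.8,"linear":[0,0,0],"twist":7.1},{"jaw":0.8,"linear":[0,0,0],"twist":7.1},{"jaw":0.8,"linear":[0,0,0],"twist":7.1},{"jaw":0.8,"linear":[0,0,0],"twist":7.1},{"jaw":0.8,"linear":[0,0,0],"twist":7.1}]' >/dev/null; done
python3 -m pendant '[{"jaw":0.8,"linear":[0,0,0],"twist":7.1},{"jaw":0.8,"linear":[0,0,0],"twist":7.1},{"jaw":0.8,"linear":[0,0,0],"twist":7.1},{"jaw":0.8,"linear":[0,0,0],"twist":7.1},{"jaw":0.8,"linear":[0,0,0],"twist":7.1},{"jaw":0.8,"linear":[0,0,0],"twist":7.1},{"jaw":0.8,"linear":[0,0,0],"twist":7.1},{"jaw":0.8,"linear":[0,0,0],"twist":7.1},{"jaw":0.8,"linear":[0,0,0],"twist":7.1},{"jaw":0.8,"linear":[0,0,0],"twist":7.1},{"jaw":0.8,"linear":[0,0,0],"twist":7.1},{"jaw":0.8,"linear":[0,0,0],"twist":0}]'
python3 -c "
from h import *
to(.434,-.209,.1035,64.3); print(np.round(robot.get_obs()['q'],3)); print(yang()[:,2].round(3))"
```

```text
time: 34.57
position: [0.4483, -0.1614, 0.2259]
tool_rot: [-0.655, 0.754, -0.017, -0.038]
ft_force: [-0.3, 0.3, 0.4]
grip_width: 0.0697
grip_force: 0.0
shift cm [ 3.92  0.44 12.61] yang 171.9 twist 107.6 tilt 4.78 t 34.6 f [-0.3  0.3  0.4] w 0.0697 gf 0.0
[-0.529  0.354  1.805 -0.1    0.977  2.809]
[-0.036 -0.075 -0.997]
```

Now nudge past the upper limit a few degrees and see whether the tilt unwinds.

```bash

python3 -m pendant '[{"jaw":0.8,"linear":[0,0,0],"twist":3},{"jaw":0.8,"linear":[0,0,0],"twist":2},{"jaw":0.8,"linear":[0,0,0],"twist":2},{"jaw":0.8,"linear":[0,0,0],"twist":0},{"jaw":0.8,"linear":[0,0,0],"twist":0}]'
python3 -c "
from h import *
to(.434,-.209,.1035,64.3); print(np.round(robot.get_obs()['q'],3)); print(yang()[:,2].round(3))"
```

```text
time: 34.98
position: [0.4414, -0.1738, 0.2277]
tool_rot: [-0.615, 0.788, -0.015, -0.027]
ft_force: [-0.2, 1.0, 0.7]
grip_width: 0.0696
grip_force: 0.0
shift cm [ 2.84 -0.25 12.61] yang 166.0 twist 101.7 tilt 3.49 t 35.0 f [-0.2  1.   0.7] w 0.0696 gf 0.0
[-0.574  0.345  1.812 -0.073  0.975  2.852]
[-0.024 -0.056 -0.998]
```

```bash

python3 -m pendant '[{"jaw":0.8,"linear":[0,0,0],"twist":2},{"jaw":0.8,"linear":[0,0,0],"twist":2},{"jaw":0.8,"linear":[0,0,0],"twist":2},{"jaw":0.8,"linear":[0,0,0],"twist":2},{"jaw":0.8,"linear":[0,0,0],"twist":2},{"jaw":0.8,"linear":[0,0,0],"twist":0},{"jaw":0.8,"linear":[0,0,0],"twist":0}]'
python3 -c "
from h import *
to(.434,-.209,.1035,64.3); print(np.round(robot.get_obs()['q'],3)); print(yang()[:,2].round(3))"
```

```text
time: 35.57
position: [0.4236, -0.1989, 0.2292]
tool_rot: [-0.56, 0.828, -0.007, -0.002]
ft_force: [0.3, -0.3, 0.5]
grip_width: 0.0696
grip_force: 0.0
shift cm [ 0.41 -1.22 12.59] yang 158.2 twist 93.9 tilt 0.85 t 35.6 f [ 0.3 -0.3  0.5] w 0.0696 gf 0.0
[-0.674  0.329  1.833 -0.009  0.967  2.854]
[ 0.005 -0.014 -1.   ]
```

```bash

python3 -m pendant '[{"jaw":0.8,"linear":[0,0,0],"twist":-7.1},{"jaw":0.8,"linear":[0,0,0],"twist":-7.1},{"jaw":0.8,"linear":[0,0,0],"twist":-7.1},{"jaw":0.8,"linear":[0,0,0],"twist":-7.1},{"jaw":0.8,"linear":[0,0,0],"twist":-7.1},{"jaw":0.8,"linear":[0,0,0],"twist":-7.1},{"jaw":0.8,"linear":[0,0,0],"twist":-7.1},{"jaw":0.8,"linear":[0,0,0],"twist":-7.1},{"jaw":0.8,"linear":[0,0,0],"twist":-7.1},{"jaw":0.8,"linear":[0,0,0],"twist":-7.1},{"jaw":0.8,"linear":[0,0,0],"twist":-7.1},{"jaw":0.8,"linear":[0,0,0],"twist":-7.1}]'
python3 -m pendant '[{"jaw":0.8,"linear":[0,0,0],"twist":-0.9},{"jaw":0.8,"linear":[0,0,0],"twist":0},{"jaw":0.8,"linear":[0,0,0],"twist":0}]'
python3 -c "
from h import *
to(.4338,-.2092,.1035,244.3); print(np.round(robot.get_obs()['q'],3))"
```

```text
time: 36.57
position: [0.4241, -0.198, 0.2292]
tool_rot: [0.974, -0.226, 0.004, 0.006]
ft_force: [-0.3, 0.4, 0.2]
grip_width: 0.0696
grip_force: 0.0
time: 36.82
position: [0.4241, -0.1982, 0.2292]
tool_rot: [0.975, -0.223, 0.004, 0.006]
ft_force: [-0.0, -0.3, -0.1]
grip_width: 0.0695
grip_force: 0.0
shift cm [ 1.22  0.44 12.59] yang -115.8 twist -0.1 tilt 0.86 t 36.8 f [-0.  -0.3 -0.1] w 0.0695 gf 0.0
[-0.672  0.329  1.833 -0.009  0.967  1.354]
```

```bash

python3 -m pendant '[{"jaw":0.8,"linear":[1.2,0.44,0],"twist":0},{"jaw":0.8,"linear":[0,0,3.5],"twist":0},{"jaw":0.8,"linear":[0,0,3.5],"twist":0},{"jaw":0.7,"linear":[0,0,3.5],"twist":0},{"jaw":0.6,"linear":[0,0,2],"twist":0},{"jaw":0.6,"linear":[0,0,0],"twist":0},{"jaw":0.1,"linear":[0,0,0],"twist":0},{"jaw":0.1,"linear":[0,0,0],"twist":0},{"jaw":0.1,"linear":[0,0,0],"twist":0},{"jaw":0.1,"linear":[0,0,0],"twist":0},{"jaw":0.1,"linear":[0,0,0],"twist":0},{"jaw":0.1,"linear":[0,0,0],"twist":0}]' 25
python3 -c "
from h import *
to(.5497,-.2654,.1036,244.3)"
```

```text
time: 37.82
position: [0.4344, -0.2097, 0.1057]
tool_rot: [0.975, -0.222, 0.006, 0.007]
ft_force: [-0.7, 1.2, 6.2]
grip_width: 0.0255
grip_force: 25.0
shift cm [12.8   0.03  0.39] yang -115.7 twist 0.0 tilt 1.01 t 37.8 f [-0.7  1.2  6.2] w 0.0255 gf 25.0
```

```bash

python3 -m pendant '[{"jaw":0.1,"linear":[0.8,0,0],"twist":0},{"jaw":0.1,"linear":[1.5,0,0],"twist":0},{"jaw":0.1,"linear":[1.5,0,0],"twist":0},{"jaw":0.1,"linear":[1.5,0,0],"twist":0},{"jaw":0.1,"linear":[1.5,0,0],"twist":0},{"jaw":0.1,"linear":[1.5,0,0],"twist":0},{"jaw":0.1,"linear":[1.5,0,0],"twist":0},{"jaw":0.1,"linear":[1.5,0,0],"twist":0},{"jaw":0.1,"linear":[0.9,0,0],"twist":0},{"jaw":0.1,"linear":[0.5,0,0],"twist":0},{"jaw":0.1,"linear":[0,0,0],"twist":0}]'
python3 -m pendant '[{"jaw":0.1,"linear":[0.3,0,0],"twist":0},{"jaw":0.1,"linear":[0,0,0],"twist":0},{"jaw":0.1,"linear":[0,0,0],"twist":0}]'
python3 -c "
from h import *
to(.5497,-.2654,.1036,244.3)"
```

```text
time: 38.73
position: [0.5491, -0.265, 0.1059]
tool_rot: [0.975, -0.222, 0.005, 0.007]
ft_force: [0.1, -2.2, -0.6]
grip_width: 0.0257
grip_force: 25.0
time: 38.98
position: [0.5504, -0.2656, 0.1058]
tool_rot: [0.975, -0.222, 0.004, 0.006]
ft_force: [-1.3, -3.1, -1.0]
grip_width: 0.0256
grip_force: 25.0
shift cm [-0.07  0.01  0.22] yang -115.6 twist 0.1 tilt 0.88 t 39.0 f [-1.3 -3.1 -1. ] w 0.0256 gf 25.0
```

```bash

python3 -m pendant '[{"jaw":0.1,"linear":[0.3,0,0],"twist":0},{"jaw":0.1,"linear":[0,0,0],"twist":0},{"jaw":0.1,"linear":[0,0,0],"twist":0}]'
```

```text
time: 39.23
position: [0.5506, -0.2657, 0.1058]
tool_rot: [0.975, -0.222, 0.001, 0.006]
ft_force: [-7.1, -1.0, 2.9]
grip_width: 0.026
grip_force: 25.0
```

```bash

python3 -m pendant '[{"jaw":0.1,"linear":[-0.3,0,0],"twist":0},{"jaw":0.6,"linear":[0,0,0],"twist":0},{"jaw":0.7,"linear":[0,0,0],"twist":0},{"jaw":0.8,"linear":[0,0,0],"twist":0},{"jaw":0.8,"linear":[0,0,0],"twist":0},{"jaw":1,"linear":[0,0,-2],"twist":0},{"jaw":1,"linear":[0,0,-4],"twist":0},{"jaw":1,"linear":[0,0,-4],"twist":0},{"jaw":1,"linear":[0,0,0],"twist":0}]'
python3 - <<'E'
from h import *
to(.4651,.0145,.16,244.3)
s=cam('side');t=cam('top')
for n,c in (('side',s),('top',t)):
    h,w=c['depth'].shape; U,V=np.meshgrid(np.arange(w),np.arange(h))
    K=np.array([[c['f'],0,c['cx']],[0,c['f'],c['cy']],[0,0,1]])
    pts=cv2.undistortPoints(np.stack([U.ravel(),V.ravel()],1).astype(np.float64)[:,None],K,np.array([c['k1'],0,0,0.]))[:,0]
    D=c['depth'].ravel(); X=np.c_[pts*D[:,None],D,np.ones_like(D)]@np.linalg.inv(c['view']).T
    X=X[D>0]
    for nm,x,y,z in (('shaker',.465,.0145,.078),('tin',.466,.12,.072),('honey',.466,.2,.082),('jar',.593,.028,.117)):
        m=(np.hypot(X[:,0]-x,X[:,1]-y)<.045)&(abs(X[:,2]-z)<.008); q=X[m,:3]
        if len(q): print(n,nm,len(q),'mid',((np.percentile(q,2,0)+np.percentile(q,98,0))/2).round(4),'mean',q.mean(0).round(4))
    # drawer panel outer face: chest frame x of points near front at z .05-.09
    ex=np.array([.901,-.434]);ey=np.array([.434,.901]); R=X[:,:2]-np.array([.6483,-.3147]); a=R@ex;b=R@ey
    m=(abs(b)<.07)&(abs(b)>.03)&(X[:,2]>.03)&(X[:,2]<.12)&(a<-.06)&(a>-.25); print('panel',m.sum(),np.percentile(a[m],[10,50,90]).round(4) if m.any() else '')
E
```

```text
time: 39.98
position: [0.5549, -0.2666, 0.2139]
tool_rot: [0.975, -0.222, 0.012, 0.009]
ft_force: [2.1, -1.2, 2.1]
grip_width: 0.0713
grip_force: 0.0
shift cm [-20.39 -21.53   4.57] yang -115.6 twist 0.1 tilt 1.72 t 40.0 f [ 2.1 -1.2  2.1] w 0.0713 gf 0.0
side shaker 117 mid [0.4656 0.012  0.0749] mean [0.4656 0.0111 0.0749]
side tin 343 mid [0.4667 0.114  0.0688] mean [0.4667 0.1143 0.0685]
side honey 55 mid [0.4519 0.1825 0.0791] mean [0.4498 0.1809 0.0797]
panel 0 
top shaker 193 mid [0.4628 0.016  0.0751] mean [0.4631 0.0154 0.0757]
top tin 589 mid [0.4638 0.1141 0.0697] mean [0.4642 0.1148 0.0696]
top honey 656 mid [0.4671 0.1983 0.0811] mean [0.4668 0.1981 0.082 ]
top jar 434 mid [0.593  0.0279 0.1155] mean [0.5928 0.0259 0.1174]
panel 10 [-0.0883 -0.088  -0.0879]
```

```bash

python3 -m pendant '[{"jaw":1,"linear":[-2.55,-2.69,0],"twist":0},{"jaw":1,"linear":[-2.55,-2.69,0],"twist":0},{"jaw":1,"linear":[-2.55,-2.69,0],"twist":0},{"jaw":1,"linear":[-2.55,-2.69,0],"twist":0},{"jaw":1,"linear":[-2.55,-2.69,0],"twist":0},{"jaw":1,"linear":[-2.55,-2.69,0],"twist":0},{"jaw":1,"linear":[-2.55,-2.69,0],"twist":0},{"jaw":1,"linear":[-2.55,-2.69,0],"twist":0},{"jaw":1,"linear":[0,0,0],"twist":0},{"jaw":1,"linear":[0,0,0],"twist":0},{"jaw":1,"linear":[0,0,0],"twist":0}]'
python3 -c "
from h import *
to(.4645,.0145,.038,244.3); print(np.round(robot.get_obs()['q'],3))"
```

```text
time: 41.0
position: [0.4593, 0.0182, 0.2006]
tool_rot: [0.975, -0.221, 0.004, 0.006]
ft_force: [-1.0, -1.4, -0.8]
grip_width: 0.087
grip_force: 0.0
shift cm [ 0.46 -0.06 16.26] yang -115.6 twist 0.1 tilt 0.85 t 41.0 f [-1.  -1.4 -0.8] w 0.087 gf 0.0
[-0.196  0.367  1.88  -0.017  0.888  1.832]
```

```bash

python3 -m pendant '[{"jaw":1,"linear":[0.45,-0.06,3],"twist":0},{"jaw":1,"linear":[0,0,3.5],"twist":0},{"jaw":1,"linear":[0,0,3.5],"twist":0},{"jaw":1,"linear":[0,0,3.5],"twist":0},{"jaw":1,"linear":[0,0,1.7],"twist":0},{"jaw":1,"linear":[0,0,1],"twist":0},{"jaw":0.8,"linear":[0,0,0],"twist":0},{"jaw":0.5,"linear":[0,0,0],"twist":0},{"jaw":0.3,"linear":[0,0,0],"twist":0},{"jaw":0.2,"linear":[0,0,0],"twist":0},{"jaw":0.2,"linear":[0,0,0],"twist":0},{"jaw":0.2,"linear":[0,0,0],"twist":0}]' 15
python3 -m pendant '[{"jaw":0.2,"linear":[0,0,0],"twist":0},{"jaw":0.2,"linear":[0,0,0],"twist":0},{"jaw":0.2,"linear":[0,0,0],"twist":0},{"jaw":0.2,"linear":[0,0,0],"twist":0}]'
python3 -c "
from h import *
to(.4695,-.2224,.12,244.3)"
```

```text
time: 42.0
position: [0.4652, 0.0144, 0.0404]
tool_rot: [0.975, -0.222, 0.005, 0.006]
ft_force: [0.1, -0.2, 0.3]
grip_width: 0.0551
grip_force: 0.0
time: 42.33
position: [0.465, 0.0145, 0.0399]
tool_rot: [0.975, -0.222, 0.005, 0.006]
ft_force: [0.6, 0.6, 5.5]
grip_width: 0.043
grip_force: 15.0
shift cm [10.75 21.25 -7.67] yang -115.6 twist 0.1 tilt 0.9 t 42.3 f [0.6 0.6 5.5] w 0.043 gf 15.0
```

```bash

python3 -m pendant '[{"jaw":0.2,"linear":[0,0,-2],"twist":0},{"jaw":0.2,"linear":[0,0,-3],"twist":0},{"jaw":0.2,"linear":[0,0,-3],"twist":0},{"jaw":0.2,"linear":[1.79,3.54,0],"twist":0},{"jaw":0.2,"linear":[1.79,3.54,0],"twist":0},{"jaw":0.2,"linear":[1.79,3.54,0],"twist":0},{"jaw":0.2,"linear":[1.79,3.54,0],"twist":0},{"jaw":0.2,"linear":[1.79,3.54,0],"twist":0},{"jaw":0.2,"linear":[1.79,3.54,0],"twist":0},{"jaw":0.2,"linear":[0,0,0],"twist":0},{"jaw":0.2,"linear":[0,0,3],"twist":0},{"jaw":0.2,"linear":[0,0,2.5],"twist":0}]'
python3 -m pendant '[{"jaw":0.2,"linear":[0,0,0],"twist":0},{"jaw":0.2,"linear":[0,0,0],"twist":0},{"jaw":0.2,"linear":[0,0,0],"twist":0}]'
python3 -c "
from h import *
to(.4695,-.2224,.0395,244.3)"
```

```text
time: 43.33
position: [0.4699, -0.2247, 0.0677]
tool_rot: [0.975, -0.223, 0.006, 0.007]
ft_force: [-0.4, -0.3, -0.7]
grip_width: 0.0432
grip_force: 15.0
time: 43.58
position: [0.4696, -0.2229, 0.0683]
tool_rot: [0.975, -0.222, 0.004, 0.006]
ft_force: [-0.1, -0.1, -0.9]
grip_width: 0.0431
grip_force: 15.0
shift cm [-0.07 -0.07  2.87] yang -115.6 twist 0.1 tilt 0.88 t 43.6 f [-0.1 -0.1 -0.9] w 0.0431 gf 15.0
```

```bash

python3 -m pendant '[{"jaw":0.2,"linear":[-0.07,-0.07,1.3],"twist":0},{"jaw":0.2,"linear":[0,0,1.0],"twist":0},{"jaw":0.2,"linear":[0,0,0.3],"twist":0},{"jaw":0.2,"linear":[0,0,0],"twist":0},{"jaw":0.2,"linear":[0,0,0],"twist":0}]'
python3 -m pendant '[{"jaw":0.2,"linear":[0,0,0.2],"twist":0},{"jaw":0.2,"linear":[0,0,0],"twist":0},{"jaw":0.2,"linear":[0,0,0],"twist":0}]'
```

```text
time: 44.0
position: [0.4695, -0.2226, 0.0422]
tool_rot: [0.975, -0.222, 0.004, 0.006]
ft_force: [-0.7, -0.6, -1.4]
grip_width: 0.0429
grip_force: 15.0
time: 44.25
position: [0.4694, -0.2227, 0.04]
tool_rot: [0.975, -0.222, 0.004, 0.006]
ft_force: [-0.9, 0.5, -0.5]
grip_width: 0.0431
grip_force: 15.0
```

```bash

python3 -m pendant '[{"jaw":0.2,"linear":[0,0,0.1],"twist":0},{"jaw":0.5,"linear":[0,0,0],"twist":0},{"jaw":0.6,"linear":[0,0,0],"twist":0},{"jaw":0.8,"linear":[0,0,0],"twist":0},{"jaw":1,"linear":[0,0,0],"twist":0},{"jaw":1,"linear":[0,0,0],"twist":0},{"jaw":1,"linear":[0,0,-2],"twist":0},{"jaw":1,"linear":[0,0,-4],"twist":0},{"jaw":1,"linear":[0,0,-4],"twist":0},{"jaw":1,"linear":[0,0,-4],"twist":0},{"jaw":1,"linear":[0,0,0],"twist":0}]'
python3 -m pendant '[{"jaw":1,"linear":[0,0,0],"twist":-6.9},{"jaw":1,"linear":[0,0,0],"twist":-6.9},{"jaw":1,"linear":[0,0,0],"twist":-6.9},{"jaw":1,"linear":[0,0,0],"twist":-6.9},{"jaw":1,"linear":[0,0,0],"twist":-6.9},{"jaw":1,"linear":[0,0,0],"twist":-6.9},{"jaw":1,"linear":[0,0,0],"twist":-6.9},{"jaw":1,"linear":[0,0,0],"twist":-6.9},{"jaw":1,"linear":[0,0,0],"twist":-6.9},{"jaw":1,"linear":[0,0,0],"twist":-6.9},{"jaw":1,"linear":[0,0,0],"twist":-6.9},{"jaw":1,"linear":[0,0,0],"twist":-6.9}]'
python3 -m pendant '[{"jaw":1,"linear":[0,0,0],"twist":-6.9},{"jaw":1,"linear":[0,0,0],"twist":0},{"jaw":1,"linear":[0,0,0],"twist":0}]'
python3 -c "
from h import *
to(.4653,.1200,.17,-25.9)
to(.4653,.1200,.0465,-25.9)"
```

```text
time: 45.17
position: [0.4724, -0.2232, 0.1856]
tool_rot: [0.975, -0.222, 0.011, 0.009]
ft_force: [0.9, -0.4, -0.3]
grip_width: 0.0856
grip_force: 0.0
time: 46.17
position: [0.4682, -0.2204, 0.1781]
tool_rot: [0.877, 0.481, -0.001, 0.007]
ft_force: [0.7, 0.2, -0.4]
grip_width: 0.087
grip_force: 0.0
time: 46.42
position: [0.4683, -0.2205, 0.1782]
tool_rot: [0.849, 0.529, -0.002, 0.007]
ft_force: [-0.8, -0.2, 0.4]
grip_width: 0.0871
grip_force: 0.0
shift cm [ 30.45 -15.26   0.36] yang -26.1 twist -0.2 tilt 0.82 t 46.4 f [-0.8 -0.2  0.4] w 0.0871 gf 0.0
shift cm [ 30.57 -15.39  12.71] yang -26.1 twist -0.2 tilt 0.82 t 46.4 f [-0.8 -0.2  0.4] w 0.0871 gf 0.0
```

```bash

python3 -m pendant '[{"jaw":1,"linear":[3.39,-1.7,0],"twist":0},{"jaw":1,"linear":[3.39,-1.7,0],"twist":0},{"jaw":1,"linear":[3.39,-1.7,0],"twist":0},{"jaw":1,"linear":[3.39,-1.7,0],"twist":0},{"jaw":1,"linear":[3.39,-1.7,0],"twist":0},{"jaw":1,"linear":[3.39,-1.7,0],"twist":0},{"jaw":1,"linear":[3.39,-1.7,0],"twist":0},{"jaw":1,"linear":[3.39,-1.7,0],"twist":0},{"jaw":1,"linear":[3.39,-1.7,0],"twist":0},{"jaw":1,"linear":[0,0,0],"twist":0},{"jaw":1,"linear":[0,0,0],"twist":0}]'
python3 -c "
from h import *
to(.4653,.1200,.0465,-25.9)"
```

```text
time: 47.33
position: [0.4639, 0.1225, 0.1737]
tool_rot: [0.847, 0.532, -0.002, 0.007]
ft_force: [0.1, -1.2, 0.2]
grip_width: 0.0872
grip_force: 0.0
shift cm [-0.02  0.1  12.72] yang -25.8 twist 0.1 tilt 0.88 t 47.3 f [ 0.1 -1.2  0.2] w 0.0872 gf 0.0
```

```bash

python3 -m pendant '[{"jaw":1,"linear":[0,0.1,3],"twist":0},{"jaw":1,"linear":[0,0,3.5],"twist":0},{"jaw":1,"linear":[0,0,3.5],"twist":0},{"jaw":1,"linear":[0,0,1.7],"twist":0},{"jaw":1,"linear":[0,0,1],"twist":0},{"jaw":0.8,"linear":[0,0,0],"twist":0},{"jaw":0.5,"linear":[0,0,0],"twist":0},{"jaw":0.4,"linear":[0,0,0],"twist":0},{"jaw":0.3,"linear":[0,0,0],"twist":0},{"jaw":0.3,"linear":[0,0,0],"twist":0},{"jaw":0.3,"linear":[0,0,0],"twist":0},{"jaw":0.3,"linear":[0,0,0],"twist":0}]' 20
python3 -c "
from h import *
to(.4412,-.2892,.13,-25.9)"
```

```text
time: 48.33
position: [0.466, 0.1186, 0.048]
tool_rot: [0.848, 0.53, -0.001, 0.008]
ft_force: [-0.5, 0.2, 6.8]
grip_width: 0.0569
grip_force: 20.0
shift cm [-37.84  15.69  -7.64] yang -25.9 twist -0.0 tilt 0.89 t 48.3 f [-0.5  0.2  6.8] w 0.0569 gf 20.0
```

```bash

python3 -m pendant '[{"jaw":0.3,"linear":[0,0,-2.5],"twist":0},{"jaw":0.3,"linear":[0,0,-4],"twist":0},{"jaw":0.3,"linear":[0,0,-4],"twist":0},{"jaw":0.3,"linear":[-3.44,1.42,0],"twist":0},{"jaw":0.3,"linear":[-3.44,1.42,0],"twist":0},{"jaw":0.3,"linear":[-3.44,1.42,0],"twist":0},{"jaw":0.3,"linear":[-3.44,1.42,0],"twist":0},{"jaw":0.3,"linear":[-3.44,1.42,0],"twist":0},{"jaw":0.3,"linear":[-3.44,1.42,0],"twist":0},{"jaw":0.3,"linear":[-3.44,1.42,0],"twist":0},{"jaw":0.3,"linear":[-3.44,1.42,0],"twist":0},{"jaw":0.3,"linear":[-3.44,1.42,0],"twist":0}]'
python3 -m pendant '[{"jaw":0.3,"linear":[-3.44,1.42,0],"twist":0},{"jaw":0.3,"linear":[-3.44,1.42,0],"twist":0},{"jaw":0.3,"linear":[0,0,0],"twist":0},{"jaw":0.3,"linear":[0,0,0],"twist":0},{"jaw":0.3,"linear":[0,0,2.5],"twist":0},{"jaw":0.3,"linear":[0,0,2.5],"twist":0},{"jaw":0.3,"linear":[0,0,0],"twist":0},{"jaw":0.3,"linear":[0,0,0],"twist":0},{"jaw":0.3,"linear":[0,0,0],"twist":0}]'
python3 -c "
from h import *
to(.4412,-.2892,.0475,-25.9)"
```

```text
time: 49.33
position: [0.4442, -0.2159, 0.1567]
tool_rot: [0.848, 0.53, -0.001, 0.007]
ft_force: [0.6, 0.3, -2.7]
grip_width: 0.0568
grip_force: 20.0
time: 50.08
position: [0.4409, -0.2885, 0.1082]
tool_rot: [0.847, 0.531, -0.001, 0.007]
ft_force: [-0.1, -0.3, -0.2]
grip_width: 0.0567
grip_force: 20.0
shift cm [ 0.01 -0.01  6.07] yang -25.9 twist 0.0 tilt 0.86 t 50.1 f [-0.1 -0.3 -0.2] w 0.0567 gf 20.0
```

```bash

python3 -m pendant '[{"jaw":0.3,"linear":[0,0,2],"twist":0},{"jaw":0.3,"linear":[0,0,2],"twist":0},{"jaw":0.3,"linear":[0,0,1.2],"twist":0},{"jaw":0.3,"linear":[0,0,0.5],"twist":0},{"jaw":0.3,"linear":[0,0,0.2],"twist":0},{"jaw":0.3,"linear":[0,0,0],"twist":0},{"jaw":0.3,"linear":[0,0,0],"twist":0}]'
python3 -m pendant '[{"jaw":0.3,"linear":[0,0,0.2],"twist":0},{"jaw":0.3,"linear":[0,0,0],"twist":0},{"jaw":0.3,"linear":[0,0,0],"twist":0}]'
```

```text
time: 50.67
position: [0.4416, -0.2907, 0.0497]
tool_rot: [0.848, 0.531, -0.001, 0.009]
ft_force: [0.3, 0.3, -2.5]
grip_width: 0.0573
grip_force: 20.0
time: 50.92
position: [0.4418, -0.291, 0.0481]
tool_rot: [0.848, 0.53, -0.001, 0.009]
ft_force: [1.3, 0.7, 6.5]
grip_width: 0.057
grip_force: 20.0
```

```bash

python3 -m pendant '[{"jaw":0.5,"linear":[0,0,0],"twist":0},{"jaw":0.8,"linear":[0,0,0],"twist":0},{"jaw":1,"linear":[0,0,0],"twist":0},{"jaw":1,"linear":[0,0,0],"twist":0},{"jaw":1,"linear":[0,0,0],"twist":0},{"jaw":1,"linear":[0,0,-2],"twist":0},{"jaw":1,"linear":[0,0,-4],"twist":0},{"jaw":1,"linear":[0,0,-4],"twist":0},{"jaw":1,"linear":[0,0,-4],"twist":0},{"jaw":1,"linear":[0,0,0],"twist":0},{"jaw":1,"linear":[0,0,0],"twist":0}]'
python3 -c "
from h import *
to(.4662,.2000,.18,-25.9)"
```

```text
time: 51.83
position: [0.4413, -0.2894, 0.1889]
tool_rot: [0.848, 0.53, -0.001, 0.01]
ft_force: [0.1, -0.5, -0.2]
grip_width: 0.0871
grip_force: 0.0
shift cm [ 4.511e+01 -1.916e+01  2.000e-02] yang -25.9 twist -0.0 tilt 1.19 t 51.8 f [ 0.1 -0.5 -0.2] w 0.0871 gf 0.0
```

```bash

python3 -m pendant '[{"jaw":1,"linear":[3.47,-1.47,0],"twist":0},{"jaw":1,"linear":[3.47,-1.47,0],"twist":0},{"jaw":1,"linear":[3.47,-1.47,0],"twist":0},{"jaw":1,"linear":[3.47,-1.47,0],"twist":0},{"jaw":1,"linear":[3.47,-1.47,0],"twist":0},{"jaw":1,"linear":[3.47,-1.47,0],"twist":0},{"jaw":1,"linear":[3.47,-1.47,0],"twist":0},{"jaw":1,"linear":[3.47,-1.47,0],"twist":0},{"jaw":1,"linear":[3.47,-1.47,0],"twist":0},{"jaw":1,"linear":[3.47,-1.47,0],"twist":0},{"jaw":1,"linear":[3.47,-1.47,0],"twist":0},{"jaw":1,"linear":[3.47,-1.47,0],"twist":0}]'
python3 -m pendant '[{"jaw":1,"linear":[3.47,-1.47,0],"twist":0},{"jaw":1,"linear":[0,0,0],"twist":0},{"jaw":1,"linear":[0,0,0],"twist":0},{"jaw":1,"linear":[0,0,0],"twist":0}]'
python3 -c "
from h import *
to(.4662,.2000,.053,-25.9)"
```

```text
time: 52.83
position: [0.4619, 0.1649, 0.1783]
tool_rot: [0.848, 0.53, -0.004, 0.006]
ft_force: [0.8, -0.9, 0.3]
grip_width: 0.087
grip_force: 0.0
time: 53.17
position: [0.4642, 0.2004, 0.1782]
tool_rot: [0.847, 0.531, -0.003, 0.007]
ft_force: [0.3, -0.1, -0.2]
grip_width: 0.0869
grip_force: 0.0
shift cm [ 0.21  0.09 12.52] yang -25.9 twist 0.0 tilt 0.89 t 53.2 f [ 0.3 -0.1 -0.2] w 0.0869 gf 0.0
```

```bash

python3 -m pendant '[{"jaw":1,"linear":[0.2,0.1,3],"twist":0},{"jaw":1,"linear":[0,0,3.5],"twist":0},{"jaw":1,"linear":[0,0,3.5],"twist":0},{"jaw":1,"linear":[0,0,1.5],"twist":0},{"jaw":1,"linear":[0,0,1],"twist":0},{"jaw":0.9,"linear":[0,0,0],"twist":0},{"jaw":0.6,"linear":[0,0,0],"twist":0},{"jaw":0.4,"linear":[0,0,0],"twist":0},{"jaw":0.3,"linear":[0,0,0],"twist":0},{"jaw":0.3,"linear":[0,0,0],"twist":0},{"jaw":0.3,"linear":[0,0,0],"twist":0},{"jaw":0.3,"linear":[0,0,0],"twist":0}]' 20
python3 -c "
from h import *
to(.5021,-.1542,.13,-25.9)"
```

```text
time: 54.17
position: [0.4676, 0.2007, 0.0559]
tool_rot: [0.848, 0.531, -0.001, 0.007]
ft_force: [-2.2, 0.7, 7.1]
grip_width: 0.0605
grip_force: 20.0
shift cm [-30.49  18.69  -6.9 ] yang -25.9 twist -0.0 tilt 0.86 t 54.2 f [-2.2  0.7  7.1] w 0.0605 gf 20.0
```

```bash

python3 -m pendant '[{"jaw":0.3,"linear":[0,0,-2.5],"twist":0},{"jaw":0.3,"linear":[0,0,-4],"twist":0},{"jaw":0.3,"linear":[0,0,-4],"twist":0},{"jaw":0.3,"linear":[-3.05,1.87,0],"twist":0},{"jaw":0.3,"linear":[-3.05,1.87,0],"twist":0},{"jaw":0.3,"linear":[-3.05,1.87,0],"twist":0},{"jaw":0.3,"linear":[-3.05,1.87,0],"twist":0},{"jaw":0.3,"linear":[-3.05,1.87,0],"twist":0},{"jaw":0.3,"linear":[-3.05,1.87,0],"twist":0},{"jaw":0.3,"linear":[-3.05,1.87,0],"twist":0},{"jaw":0.3,"linear":[-3.05,1.87,0],"twist":0},{"jaw":0.3,"linear":[-3.05,1.87,0],"twist":0}]'
python3 -m pendant '[{"jaw":0.3,"linear":[-3.05,1.87,0],"twist":0},{"jaw":0.3,"linear":[0,0,0],"twist":0},{"jaw":0.3,"linear":[0,0,0],"twist":0},{"jaw":0.3,"linear":[0,0,2.5],"twist":0},{"jaw":0.3,"linear":[0,0,2.5],"twist":0},{"jaw":0.3,"linear":[0,0,0],"twist":0},{"jaw":0.3,"linear":[0,0,0],"twist":0},{"jaw":0.3,"linear":[0,0,0],"twist":0}]'
python3 -c "
from h import *
to(.5021,-.1542,.0555,-25.9)"
```

```text
time: 55.17
position: [0.4985, -0.1201, 0.1645]
tool_rot: [0.848, 0.531, -0.001, 0.008]
ft_force: [0.9, -0.4, -3.4]
grip_width: 0.0606
grip_force: 20.0
time: 55.83
position: [0.5027, -0.1539, 0.1156]
tool_rot: [0.847, 0.531, -0.001, 0.007]
ft_force: [0.0, -0.3, -2.7]
grip_width: 0.0601
grip_force: 20.0
shift cm [ 0.01 -0.11  6.01] yang -25.8 twist 0.1 tilt 0.87 t 55.8 f [ 0.  -0.3 -2.7] w 0.0601 gf 20.0
```

```bash

python3 -m pendant '[{"jaw":0.3,"linear":[0,-0.1,2],"twist":0},{"jaw":0.3,"linear":[0,0,2],"twist":0},{"jaw":0.3,"linear":[0,0,1.2],"twist":0},{"jaw":0.3,"linear":[0,0,0.4],"twist":0},{"jaw":0.3,"linear":[0,0,0.2],"twist":0},{"jaw":0.3,"linear":[0,0,0],"twist":0},{"jaw":0.3,"linear":[0,0,0],"twist":0}]'
python3 -m pendant '[{"jaw":0.3,"linear":[0,0,0.2],"twist":0},{"jaw":0.3,"linear":[0,0,0],"twist":0},{"jaw":0.3,"linear":[0,0,0],"twist":0}]'
```

```text
time: 56.42
position: [0.5029, -0.1554, 0.0582]
tool_rot: [0.848, 0.531, -0.001, 0.008]
ft_force: [-0.1, 0.4, -2.9]
grip_width: 0.0605
grip_force: 20.0
time: 56.67
position: [0.5029, -0.1559, 0.0564]
tool_rot: [0.848, 0.53, -0.001, 0.009]
ft_force: [-1.6, -0.9, 4.9]
grip_width: 0.0603
grip_force: 20.0
```

Touched down; release, rise clear, and check all positions against the starting cloud.

```bash

python3 -m pendant '[{"jaw":0.5,"linear":[0,0,0],"twist":0},{"jaw":0.8,"linear":[0,0,0],"twist":0},{"jaw":1,"linear":[0,0,0],"twist":0},{"jaw":1,"linear":[0,0,0],"twist":0},{"jaw":1,"linear":[0,0,0],"twist":0},{"jaw":1,"linear":[0,0,-2],"twist":0},{"jaw":1,"linear":[0,0,-4],"twist":0},{"jaw":1,"linear":[0,0,-4],"twist":0},{"jaw":1,"linear":[0,0,-4],"twist":0},{"jaw":1,"linear":[0,0,0],"twist":0}]' >/dev/null
python3 -m pendant '[{"jaw":1,"linear":[2.5,-2.0,-2],"twist":0},{"jaw":1,"linear":[2.5,-2.0,-2],"twist":0},{"jaw":1,"linear":[2.5,-2.0,-2],"twist":0},{"jaw":1,"linear":[2.5,-2.0,0],"twist":0},{"jaw":1,"linear":[2.5,-2.0,0],"twist":0},{"jaw":1,"linear":[2.5,-2.0,0],"twist":0},{"jaw":1,"linear":[0,0,0],"twist":0},{"jaw":1,"linear":[0,0,0],"twist":0},{"jaw":1,"linear":[0,0,0],"twist":0}]'
python3 - <<'E'
from h import *
def cloud(c):
    h,w=c['depth'].shape; U,V=np.meshgrid(np.arange(w),np.arange(h))
    K=np.array([[c['f'],0,c['cx']],[0,c['f'],c['cy']],[0,0,1]])
    pts=cv2.undistortPoints(np.stack([U.ravel(),V.ravel()],1).astype(np.float64)[:,None],K,np.array([c['k1'],0,0,0.]))[:,0]
    D=c['depth'].ravel(); X=np.c_[pts*D[:,None],D,np.ones_like(D)]@np.linalg.inv(c['view']).T
    return X[D>0][:,:3]
ex=np.array([.901,-.434]);ey=np.array([.434,.901])
for n in ('side','top'):
  for nm,c in (('before',dict(np.load(n+'0.npz'))),('after',cam(n))):
    if nm=='after': save(c,n+'_end.png')
    X=cloud(c)
    for o,x,y,z in (('shaker',.470,-.222,.078),('tin',.441,-.291,.072),('honey',.503,-.154,.082),('jar',.593,.028,.117),('rl',.591,.084,.117),('rr',.596,-.027,.117)):
        m=(np.hypot(X[:,0]-x,X[:,1]-y)<(.045 if z<.1 else .026))&(abs(X[:,2]-z)<.006); q=X[m]
        if len(q): print(n,nm,o,len(q),'mid',((np.percentile(q,2,0)+np.percentile(q,98,0))/2).round(4),'mean',q.mean(0).round(4))
    R=X[:,:2]-np.array([.6483,-.3147]); a=R@ex;b=R@ey
    m=(abs(b)<.09)&(abs(b)>.02)&(X[:,2]>.03)&(X[:,2]<.12)&(a<-.06)&(a>-.15); print('panel',m.sum(),np.percentile(a[m],[10,50,90]).round(4) if m.any() else '')
E
```

```text
time: 58.25
position: [0.4587, 0.0349, 0.2518]
tool_rot: [0.847, 0.531, -0.002, 0.008]
ft_force: [0.2, -0.8, 0.1]
grip_width: 0.0869
grip_force: 0.0
side before shaker 151 mid [ 0.4726 -0.2096  0.0764] mean [ 0.4711 -0.2222  0.0761]
side before tin 578 mid [ 0.4393 -0.2942  0.0694] mean [ 0.4395 -0.2939  0.0688]
side before honey 564 mid [ 0.5032 -0.1557  0.0806] mean [ 0.5027 -0.1562  0.0808]
side before rl 180 mid [0.5912 0.0855 0.1156] mean [0.5911 0.0836 0.1161]
side before rr 222 mid [ 0.5971 -0.0266  0.1161] mean [ 0.5969 -0.0286  0.1163]
panel 0 
side after shaker 184 mid [ 0.4777 -0.2084  0.0772] mean [ 0.4741 -0.2157  0.0762]
side after tin 578 mid [ 0.4431 -0.2953  0.0696] mean [ 0.4431 -0.2949  0.0688]
side after honey 572 mid [ 0.5036 -0.1614  0.0805] mean [ 0.5037 -0.162   0.0808]
side after jar 200 mid [0.5952 0.0268 0.1154] mean [0.595  0.0254 0.1159]
side after rl 186 mid [0.591  0.0854 0.1156] mean [0.591  0.0833 0.1161]
side after rr 218 mid [ 0.5967 -0.0272  0.1157] mean [ 0.5967 -0.0283  0.1163]
panel 0 
top before shaker 161 mid [ 0.468  -0.2205  0.0763] mean [ 0
[... 173 characters left out ...]
3   0.0821]
top before rl 325 mid [0.5895 0.0852 0.1169] mean [0.5896 0.085  0.1177]
top before rr 313 mid [ 0.5951 -0.0251  0.1178] mean [ 0.5954 -0.0249  0.118 ]
panel 559 [-0.0882 -0.0877 -0.0873]
top after shaker 183 mid [ 0.4736 -0.2086  0.0777] mean [ 0.4697 -0.2178  0.0771]
top after tin 566 mid [ 0.441  -0.2948  0.07  ] mean [ 0.4413 -0.2951  0.0696]
top after honey 663 mid [ 0.5027 -0.1576  0.082 ] mean [ 0.5021 -0.1584  0.0821]
top after jar 279 mid [0.5949 0.0286 0.1174] mean [0.595  0.0276 0.1177]
top after rl 243 mid [0.5903 0.0871 0.1179] mean [0.592  0.0887 0.1178]
top after rr 323 mid [ 0.5954 -0.0254  0.1173] mean [ 0.5953 -0.0251  0.1177]
panel 553 [-0.0885 -0.0881 -0.0876]
```

```bash
python3 - <<'E'
from h import *
t=cam('top'); a=dict(np.load('top0.npz'))
for c in (a,t):
    P=[p for v in range(212,245) for u in range(345,390) if (p:=atd(c,u,v)) is not None and abs(p[2]-.078)<.004 and np.hypot(p[0]-.47,p[1]+.222)<.03]
    P=np.array(P); print(len(P),P.mean(0).round(4))
o=robot.get_obs(); print(o['time'],np.abs(o['joint_velocities']).max())
print(robot.hand_in())
E
```

```text
143 [ 0.4689 -0.2202  0.0766]
146 [ 0.4678 -0.2216  0.0768]
58.4 0.0038195142944162275
the job is handed in; nothing more can be done
None
```

The job is handed in: the spice jar stands in the rack's middle hole, the drawer is shut to within about 1 mm, and the honey jar, salt shaker and tin are each back within about 6 mm of where they stood, by camera measurement; the hand-in gave no verdict, and the last joint ran 2–4 mrad past its stated 2.85 rad limit on one move.

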